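# Refill and lock the cupboard freshener pot

## Task

Refill the cupboard freshener: unlock the pot's blue cap, lift it off and set it down on the shelf, then put every freshener block from the compartment tray into the pot. Refit the cap: set its lugs into the pot's notches, press it down and twist it a quarter turn clockwise until it is locked. Only then flip the mini fan's toggle fully over to on, so that it airs the cupboard, and leave the bottles, the brush and the wringer clip where they stand.

Things in the scene. Friction and masses are not known exactly. Their poses are not given: they have to be found in the camera images.
- pot: freshener pot: pale open round pot, 104 mm across, 100 mm high, fixed, empty at the start; origin at the centre of its underside, z up. Its rim is an inward flange 5 mm thick, opening 74 mm across, with two notches 18 mm wide, reaching 46 mm from the axis, at the pot's +x and -x (orange tabs mark them). Inside stops let the cap turn only clockwise seen from above, up to about 95 degrees
- pot_mouth (a point): centre of the pot's mouth, level with the rim's top, 100 mm above the shelf; axes as the pot's. When the cap lies in the notches unturned, its grip-bar centre is about 26 mm above this point; pressed fully down (disc on rim, lugs clear below the flange) 19 mm; locked and let go it springs back to 22 mm, held by lugs and friction
- seal (a joint): black spring-loaded seal ring in the pot's mouth: travel in m, 0 = up (its top 6 mm below the rim's top), grows as pressed down, at most 0.012; pushes up with 3 N plus 0.6 N per mm. Blocks drop through its 55 mm hole into the pot (floor 5 mm above the shelf, a cone 24 mm high in its middle spreads them). The cap's skirt rests on it; pressing the cap home takes about 8 N
- cap_grip (a point): centre of the yellow grip bar of the loose blue bayonet cap (80 g), which starts locked on the pot. Bar 56 mm along the cap's x, 16 mm thick along y, 26 mm high: 20 to 46 mm above the cap's lowest face, this point 33 mm above it. Below the bar a disc 100 mm across, 6 mm thick, and a skirt 70 mm across, 14 mm high. z up; the cap is the same after a half turn
- cap_lug (a point): middle of the foot of the cap's +x lug, 36.75 mm from the cap's axis, 33 mm below the bar's centre. Two orange lugs, 6 mm high, 12 mm wide, reaching 43.5 mm from the axis, stand on the skirt's foot at the cap's +x and -x, in line with the bar. Locked, the bar is at right angles to the pot's notches
- tray: green compartment tray, 140 (x) by 205 (y) mm, 12 mm high, fixed to the shelf, floor 3 mm thick, walls 3 mm; one divider across x and two across y make 2 by 3 compartments. Origin at the centre of its underside
- fan_switch (a joint): toggle switch of the mini fan: 0 = off, the red lever leaning to the fan's -x; about 1.0 rad = on, leaning to the fan's +x; it stays where it is left and moves easily
- fan_switch_tip (a point): tip of the red toggle lever of the mini fan (a ball 26 mm across; this point is its centre, 45 mm from the pivot; it lies 89 mm above the shelf and 22 mm towards the fan's -x from the pivot when off, and as far to +x when on); the pivot is 50 mm above the shelf, on a grey block 70 by 50 mm whose top is 53 mm above the shelf
- fan: white compact mini fan fixed on the shelf: base 170 (x) by 85 (y) by 28 mm, origin at the centre of its underside, x along the base away from the robot; the toggle stands on the near part of the base, its pivot axis along the fan's y, 45 mm towards -x from the origin; the round fan head, 90 mm across, 34 mm thick, top at 125 mm, stands 55 mm towards +x
- teal_bottle: teal closed bottle 64 mm across, 190 mm high, loose, bystander; origin at the centre of its underside
- white_bottle: white closed bottle 66 mm across, 170 mm high, loose, bystander; origin at the centre of its underside
- dish_brush: wooden-handled dish brush, 210 mm long along its x, lying on the shelf, bystander; origin near the handle's head end, on the shelf
- wringer_clip: steel bucket wringer clip 85 by 35 by 45 mm, bystander; origin at the centre of its underside
- block1_mid (a point): centre of a cream freshener block, 26 by 26 by 24 mm (x, y, z, 24 high), 22 g, one per compartment of the tray at the start; absent in some runs (4 to 6 of the six are there)
- block2_mid (a point): centre of a cream freshener block, 26 by 26 by 24 mm (x, y, z, 24 high), 22 g, one per compartment of the tray at the start; absent in some runs (4 to 6 of the six are there)
- block3_mid (a point): centre of a cream freshener block, 26 by 26 by 24 mm (x, y, z, 24 high), 22 g, one per compartment of the tray at the start; absent in some runs (4 to 6 of the six are there)
- block4_mid (a point): centre of a cream freshener block, 26 by 26 by 24 mm (x, y, z, 24 high), 22 g, one per compartment of the tray at the start; absent in some runs (4 to 6 of the six are there)
- block5_mid (a point): centre of a cream freshener block, 26 by 26 by 24 mm (x, y, z, 24 high), 22 g, one per compartment of the tray at the start; absent in some runs (4 to 6 of the six are there)
- block6_mid (a point): centre of a cream freshener block, 26 by 26 by 24 mm (x, y, z, 24 high), 22 g, one per compartment of the tray at the start; absent in some runs (4 to 6 of the six are there)

How it is judged:
By the outcome, as a careful person would: the job done as asked, in the order asked, and still so for the second after the job is handed in, with the robot touching nothing.
Of block1, block2, block3, block4, block5, block6 only 4 to 6 are there at a start; the rules pass over those that are not, and their reading is None.
At some moment in a run one of block1, block2, block3, block4, block5, block6 may be knocked a few centimetres aside while the robot is not near it.
Once in a run the grip may slacken for a moment while it holds something.
It also fails if it takes over 210 s, if anything falls off the work surface, if the arm or the gripper's body presses on something with over 40 N, if the wrist force passes 120 N, or if a joint passes its speed limit or range.

## Robot

A 6-joint arm with a two-finger parallel gripper is mounted at the origin on the work surface. World frame = base frame: x ahead of the robot, y to its left, z up, the work surface at z = 0. Lengths are in m, angles in rad, forces in N, time in s.
With the tool pointing down it reaches from about 0.35 to 0.775 m from the base axis. Payload 5.5 kg.
Tool frame: the origin (TCP) lies at the very end of the fingers, on their centre line; the grasp point (between the pads) lies 19 mm behind it (env.grip_point_offset is the distance from the TCP to the grasp point, in m); z points along the fingers, y is the line along which they close (so a half turn about z gives the same grasp; the last joint's range is limited). The gripper opens to 85 mm and grips with 20 to 120 N. Pads are 22 mm wide; open, the fingers measure 114 mm over their backs; the gripper's body (76 mm by 85 mm) begins 54 mm behind the grasp point. The pads swing forward as they close: fully open they stand 13 mm farther back than shut.
Start: joints at [-1.373, 0.313, 0.046, 1.304, 0, 1.431], TCP at [0.191, -0.543, 0.231] pointing down, gripper open.
Joint ranges: [-2.76, 2.76], [-0.86, 1.69], [-1.03, 1.26], [-2.2, 2.34], [-1.47, 1.5], [-3.14, 3.14]. Speed limits (rad/s): [2.57, 2.57, 3.14, 3.14, 3.14, 3.14].

## Interface

Orientations are given as a unit quaternion [w, x, y, z].
In Python, from workcell import sensors, imaging, workorder, env gives the robot as it stands.
- The arm moves only by the shell command python3 -m handwheel 'ROWS' [FORCE]. ROWS is JSON, a list of rows, each a list of 5 numbers: the shift along the tool's x, y, z in mm, then the turn about the tool's z in rad, then the opening, from 0 (shut) to 1 (fully open). A call has 1 to 8 rows; each row is the pose to reach, as a shift and turn from the pose commanded when the call began, along the tool's axes at that moment; what a row does not reach only later rows make up. A row lasts 1/10 s, in which the tool goes at most 50 mm and 8.59 degrees, less where a joint would pass 70% of its speed; a pose out of reach is approached as far as the arm can. A call with a gripper value outside its range is refused whole. The fingers move at their own pace and stop on an object; FORCE is the grip in N (left out, the last holds). Time passes only in rows, so rows that repeat a pose let the fingers close. It gives the time, the measured TCP pose, the force, the opening and the grip force at its end, in the units of the state.
- sensors.get_state(): the state, without advancing time (a new reading comes with each control period).
- imaging.read_camera(name): name is "side" or "top" or "wrist"; returns a dict with "color" (480x640x3 uint8, blue, green, red), "z_map" (480x640 float32, m along the optical axis (not along the pixel's ray), 0 where there is no reading), "fx", "fy", "cx", "cy" (pixels), "xyz" and "rotation" of the camera in the world. Camera axes: x right, y down, z forward; pixel columns grow to the right and rows downward; lengths in m; the calibration is good to about 2 mm. A picture is of the moment at which its call begins.
- workorder.hand_in(): hands the job in; it is judged then, once.
The state is a dict: "clock": time; "joint_pos": joint angles; "qvel": joint speeds; "tau": joint torques, N m; "tcp_pos": TCP position; "orientation": TCP orientation; "wrist_force": force on the tool from outside, world axes, zero at the start; "ft_torque": the same for the moment, N m; "finger_gap": finger opening in m; "grip_force": force on a finger pad.
Only numpy, scipy, OpenCV 4.12 (cv2) and the standard library are available. Lean on these libraries where they do the work, as an engineer would, in place of code of your own. Each camera call takes 0.05 s, during which the arm holds its last target. There are 200 camera calls.

## Working session

There is one attempt and no reset: what is moved stays moved. The work goes in short steps, Python scripts to look and compute and a shell command to move; the robot and the scene stay as the last step left them, time stands still between calls to the robot, and variables do not carry over. Pictures are saved under pics/ and viewed, at most 16 in all, crops included, and the job is handed in when it is done.

```bash
mkdir -p pics; ls; cat > h.py <<'E'
import numpy as np, cv2
from workcell import sensors, imaging, workorder, env
def snap(n,f=None):
    c=imaging.read_camera(n)
    np.savez('/tmp/%s.npz'%n,**{k:np.asarray(v) for k,v in c.items()})
    if f: cv2.imwrite('pics/'+f,c['color'])
    return c
def load(n): return np.load('/tmp/%s.npz'%n)
def R(c):
    r=np.asarray(c['rotation'],float)
    if r.shape==(3,3): return r
    from scipy.spatial.transform import Rotation as Q
    return Q.from_quat([r[1],r[2],r[3],r[0]]).as_matrix()
def cloud(c):
    z=np.asarray(c['z_map'],float); v,u=np.mgrid[:480,:640]
    p=np.stack([(u-c['cx'])/c['fx']*z,(v-c['cy'])/c['fy']*z,z],-1)
    return p@R(c).T+np.asarray(c['xyz'])
def atz(c,u,v,h):
    d=R(c)@np.array([(u-c['cx'])/c['fx'],(v-c['cy'])/c['fy'],1]);o=np.asarray(c['xyz'])
    return o+d*(h-o[2])/d[2]
E
python3 - <<'E'
from h import *
a=snap('top','top0.png');b=snap('side','side0.png')
print(a['xyz'],a['rotation'],a['fx'],b['xyz'],sensors.get_state())
E
```

```text
pics
[0.38595663 0.02130648 1.26464531] [-0.04610102  0.70889072 -0.70202348  0.05011657] 452.5625524438262 [ 0.21955122 -0.67300813  0.99783386] {'clock': 0.1, 'joint_pos': array([-1.37260483e+00,  3.13923650e-01,  4.50938182e-02,  1.30360877e+00,
        8.80984210e-06,  1.43120034e+00]), 'qvel': array([-2.18607161e-04, -1.13130962e-03,  1.27930320e-03,  3.51904474e-04,
       -3.62421464e-05,  7.16747130e-04]), 'tau': array([ 2.58901862e-03, -4.81726527e+01,  2.99243224e+01,  1.27580503e-02,
       -1.55595558e-04,  2.29789073e-06]), 'tcp_pos': array([ 0.19045981, -0.54205506,  0.23049949]), 'orientation': array([-8.20915232e-04,  9.85770991e-01,  1.68091874e-01, -1.96510452e-05]), 'wrist_force': array([ 1.05225988, -0.02828327, -0.10381454]), 'ft_torque': array([ 0.0040851 , -0.03616003, -0.00312019]), 'grip_force': 0.0, 'finger_gap': 0.08583533626378825}
```

View pics/top0.png

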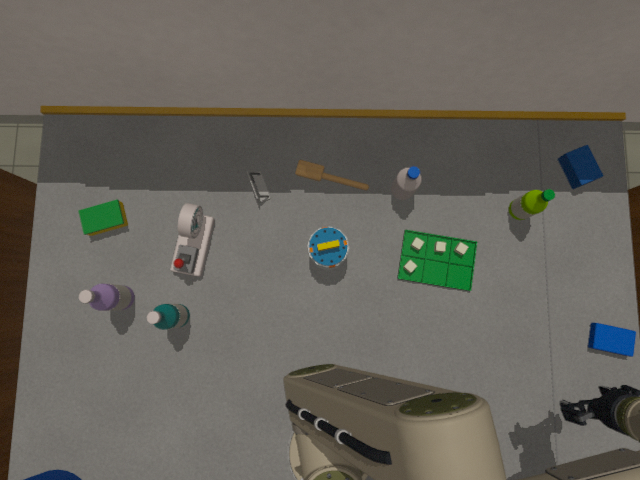

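View pics/side0.png

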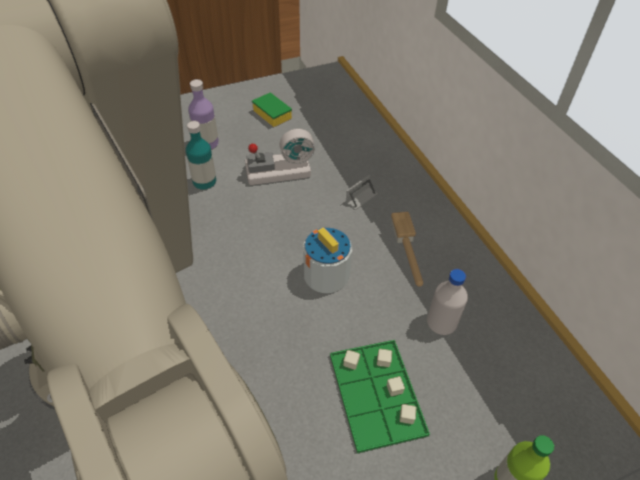

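Top picture: the pot and cap are at (328,246), with the bar roughly along the image x. There are four blocks in the tray, at (418,244), (441,247), (462,249) and (411,267). The red lever tip is at (179,263), and the teal bottle stands near (165,316), close to the fan.

```bash
python3 - <<'E'
from h import *
c=load('top');P=cloud(c);im=c['color'];hsv=cv2.cvtColor(im,cv2.COLOR_BGR2HSV)
def box(n,u0,u1,v0,v1,lo,hi,zr):
    m=np.zeros((480,640),bool);m[v0:v1,u0:u1]=True
    m&=(hsv>=lo).all(-1)&(hsv<=hi).all(-1)&(P[...,2]>zr[0])&(P[...,2]<zr[1])
    n_,lab,st,ce=cv2.connectedComponentsWithStats(m.astype(np.uint8))
    for i in range(1,n_):
        if st[i,4]<8: continue
        q=P[lab==i]; r=cv2.minAreaRect((q[:,:2]*1000).astype(np.float32))
        print(n,st[i,4],ce[i].round(1),np.median(q,0).round(4),q[:,2].max().round(3),'rect',np.round(r[0],1),np.round(r[1],1),round(r[2],1))
box('bar',305,352,225,270,(20,120,100),(35,255,255),(.08,.2))
box('disc',305,352,225,270,(95,100,60),(120,255,255),(.08,.2))
box('orange',300,356,220,275,(3,120,100),(18,255,255),(.0,.2))
box('block',395,480,225,295,(10,5,150),(40,120,255),(.005,.1))
box('tray',390,485,225,295,(50,100,40),(80,255,255),(-.01,.05))
box('red',165,200,250,280,(0,120,80),(5,255,255),(.03,.2))
box('red',165,200,250,280,(172,120,80),(180,255,255),(.03,.2))
box('white',165,222,200,285,(0,0,150),(180,60,255),(.015,.04))
box('fan',165,222,195,285,(0,0,40),(180,255,255),(.10,.14))
A=cv2.resize(im[215:280,295:365],None,fx=8,fy=8,interpolation=cv2.INTER_CUBIC)
cv2.imwrite('pics/pot0.png',A)
E
```

```text
bar 135 [328.  244.8] [0.5341 0.0125 0.1336] 0.14 rect [534.9  11.9] [16.8 56.5] 14.6
disc 867 [327.9 246.4] [0.5297 0.0125 0.1083] 0.116 rect [534.5  12.2] [96.8 92.2] 7.0
orange 12 [345.  242.5] [ 0.5442 -0.0316  0.1086] 0.112 rect [544.5 -31.5] [5.3 8.6] 88.6
orange 11 [310.9 249.6] [0.5242 0.0559 0.1102] 0.111 rect [525.1  55.8] [8.  5.2] 0.9
orange 8 [332.  265.8] [4.841e-01 1.000e-04 9.930e-02] 0.101 rect [484.3   2.4] [ 2.5 13.2] 14.1
block 77 [417.5 243. ] [ 0.5561 -0.2349  0.0261] 0.033 rect [ 556.8 -236. ] [24.9 24.5] 57.1
block 77 [440.3 246. ] [ 0.5484 -0.2986  0.0261] 0.031 rect [ 548.5 -298.6] [25.5 24.7] 77.3
block 77 [461.5 247.8] [ 0.5437 -0.3577  0.0261] 0.031 rect [ 544.2 -357.4] [23.5 25.5] 58.5
block 78 [410.1 265.8] [ 0.4924 -0.2144  0.026 ] 0.032 rect [ 492.7 -214.3] [23.1 25.2] 45.1
tray 3182 [438.  261.1] [ 0.5072 -0.2967  0.003 ] 0.017 rect [ 513.1 -294. ] [206.2 142.2] 81.1
red 73 [178.5 262.8] [0.4881 0.3966 0.0997] 0.108 rect [488.1 398.6] [20.8 22. ] 3.4
white 311 [203.  244.9] [0.5447 0.3555 0.0269] 0.033 rect [544.4 355. ] [ 25.  163.8] 83.2
white 135 [178.6 246.9] [0.5491 0.4243 0.0271] 0.032 rect [520.9 421.6] [27.8 95.2] 78.3
fan 448 [186.4 218.9] [0.5989 0.3772 0.1191] 0.129 rect [601.3 377.9] [38.2 81.8] 78.0
fan 35 [177.3 263.1] [0.4874 0.3993 0.103 ] 0.108 rect [486.3 400.9] [19.2 18.5] 52.7
```

View pics/pot0.png

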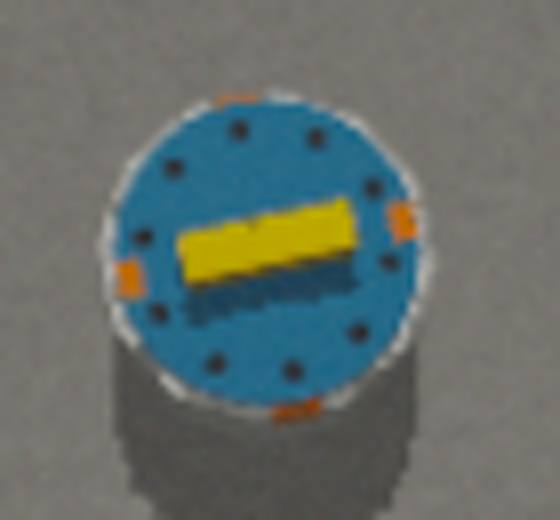

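```bash
cat >> h.py <<'E'
def plan(x,y,z,psi=None,s=None):
    "shift (mm) in tool axes and turn (rad) from the measured pose to a pose; psi=world yaw of tool x, deg"
    from scipy.spatial.transform import Rotation as Q
    s=s or sensors.get_state();q=s['orientation'];M=Q.from_quat([q[1],q[2],q[3],q[0]]).as_matrix()
    d=M.T@(np.array([x,y,z])-s['tcp_pos'])*1000
    p0=np.degrees(np.arctan2(M[1,0],M[0,0]))
    t=0 if psi is None else -np.radians((psi-p0+180)%360-180)
    print('plan',d.round(1),'turn',round(t,3),'| yaw now',round(p0,1),'pos',s['tcp_pos'].round(4),'j6',round(s['joint_pos'][5],2),'gap',round(s['finger_gap'],4),'F',s['wrist_force'].round(1),'grip',round(s['grip_force'],1),'t',round(s['clock'],1))
E
python3 -c "
from h import *
plan(.5345,.0122,.25,102.5)
plan(.5345,.0122,.25,102.5-360)"
```

```text
plan [ 508.3 -409.   -18.7] turn -1.451 | yaw now 19.4 pos [ 0.1905 -0.5421  0.2305] j6 1.43 gap 0.0858 F [ 1.1 -0.  -0.1] grip 0.0 t 0.1
plan [ 508.3 -409.   -18.7] turn -1.451 | yaw now 19.4 pos [ 0.1905 -0.5421  0.2305] j6 1.43 gap 0.0858 F [ 1.1 -0.  -0.1] grip 0.0 t 0.1
```

```bash
r='254,-204,-10,-0.725,0.6'; python3 -m handwheel '[[254,-204,-10,-0.725,0.6],[254,-204,-10,-0.725,0.6],[254,-204,-10,-0.725,0.6],[254,-204,-10,-0.725,0.6],[254,-204,-10,-0.725,0.6],[254,-204,-10,-0.725,0.6],[254,-204,-10,-0.725,0.6],[254,-204,-10,-0.725,0.6]]' 30
python3 -c "
from h import *
plan(.5345,.0122,.25,102.5)"
```

```text
clock: 0.9
tcp_pos: [0.3636, -0.2629, 0.2413]
orientation: [-0.0, 0.861, 0.509, 0.0]
wrist_force: [0.7, -0.9, 0.8]
finger_gap: 0.0514
grip_force: 0.0
plan [323.4  17.2  -8.5] turn -0.721 | yaw now 61.2 pos [ 0.3636 -0.2629  0.2413] j6 1.27 gap 0.0514 F [ 0.7 -0.9  0.8] grip 0.0 t 0.9
```

```bash
python3 -m handwheel '[[323,17,-8,-0.721,0.6],[323,17,-8,-0.721,0.6],[323,17,-8,-0.721,0.6],[323,17,-8,-0.721,0.6],[323,17,-8,-0.721,0.6],[323,17,-8,-0.721,0.6],[323,17,-8,-0.721,0.6],[323,17,-8,-0.721,0.6]]' 
python3 - <<'E'
from h import *
c=snap('wrist','w1.png');P=cloud(c);hsv=cv2.cvtColor(c['color'],cv2.COLOR_BGR2HSV)
plan(.5345,.0122,.25,102.5)
print(c['xyz'],c['z_map'][::80,::80])
m=((hsv>=(20,120,80))&(hsv<=(35,255,255))).all(-1)&(P[...,2]>.125)
q=P[m];print(len(q),np.median(q,0),cv2.minAreaRect((q[:,:2]*1000).astype(np.float32)) if len(q) else 0)
E
```

```text
clock: 1.7
tcp_pos: [0.5359, 0.0097, 0.2484]
orientation: [-0.0, 0.627, 0.779, -0.0]
wrist_force: [-0.1, -0.9, 0.3]
finger_gap: 0.0512
grip_force: 0.0
plan [ 3.9  0.3 -1.5] turn -0.003 | yaw now 102.3 pos [0.535  0.0084 0.2485] j6 1.22 gap 0.0514 F [ 0.1 -0.5 -0.3] grip 0.0 t 1.8
[0.51913415 0.08072778 0.3919053 ] [[0.34439284 0.34589997 0.3452743  0.34434405 0.34353283 0.3437572
  0.34430823 0.30329663]
 [0.3629867  0.36247826 0.3617436  0.3627629  0.36393434 0.3617447
  0.3626041  0.36291674]
 [0.3820145  0.38318738 0.38321197 0.38451827 0.27694944 0.38314348
  0.38355234 0.35619596]
 [0.4085605  0.40824848 0.4076085  0.40799427 0.26629546 0.40708292
  0.40537915 0.3731716 ]
 [0.43461627 0.43377128 0.43341902 0.13965353 0.4334707  0.13069664
  0.4327542  0.43390685]
 [0.46274933 0.0905154  0.10338265 0.43126258 0.44706953 0.08293315
  0.09933303 0.09024579]]
1837 [0.53323382 0.01620178 0.13577036] ((529.3264770507812, 33.59376525878906), (15.520760536193848, 96.44573974609375), 11.927559852600098)
```

View pics/w1.png

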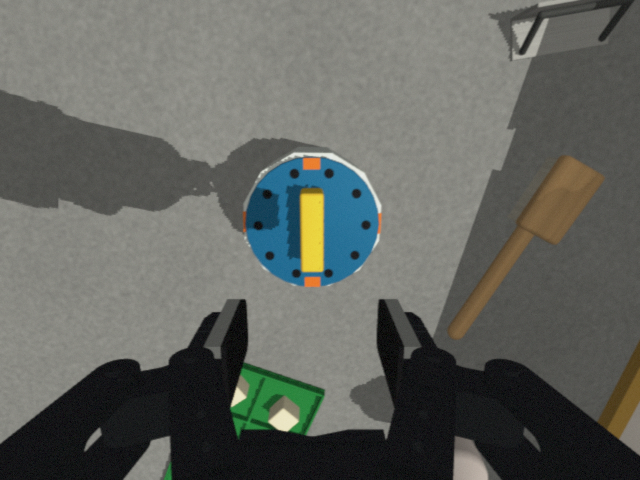

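Wrist picture: the tool yaw matches the bar, whose centre is near (312,231). The orange tabs on the pot are at (245,222) and (380,222), at right angles to the bar.

```bash
python3 - <<'E'
from h import *
c=load('wrist');P=cloud(c);hsv=cv2.cvtColor(c['color'],cv2.COLOR_BGR2HSV)
m=((hsv>=(20,120,80))&(hsv<=(35,255,255))).all(-1)&(P[...,2]>.132)&(P[...,2]<.14);m[300:]=0
q=P[m];print(len(q),np.median(q,0),cv2.minAreaRect((q[:,:2]*1000).astype(np.float32)))
for u in(245,380):print(atz(c,u,222,.1))
for v in(163,283):print(atz(c,312,v,.108))
plan(.5345,.0122,.1,102.5)
E
```

```text
1801 [0.53335431 0.01560197 0.13578268] ((533.5139770507812, 13.769842147827148), (15.520760536193848, 55.92299270629883), 11.927559852600098)
[0.48394946 0.00199655 0.1       ]
[0.58511181 0.02434424 0.1       ]
[0.52440853 0.05718674 0.108     ]
[ 0.54431007 -0.03287107  0.108     ]
plan [  3.9   0.5 148.5] turn -0.003 | yaw now 102.3 pos [0.535  0.0084 0.2485] j6 1.22 gap 0.0514 F [ 0.1 -0.5 -0.3] grip 0.0 t 1.8
```

```bash
python3 -m handwheel '[[4,1,50,0,0.6],[4,1,100,0,0.6],[4,1,120,0,0.6],[4,1,135,0,0.6],[4,1,135,0,0.6],[4,1,135,0,0.3],[4,1,135,0,0.1],[4,1,135,0,0.1]]' 60
python3 -m handwheel '[[0,0,0,0,0.1],[0,0,0,0,0.1],[0,0,0,0,0.1],[0,0,0,0,0.1]]' 
python3 -c "
from h import *
plan(.5345,.0130,.113,102.5)"
```

```text
clock: 2.55
tcp_pos: [0.5357, 0.0114, 0.1159]
orientation: [0.001, 0.628, 0.778, 0.0]
wrist_force: [-0.5, -1.9, 3.2]
finger_gap: 0.0147
grip_force: 60.3
clock: 2.95
tcp_pos: [0.5357, 0.0115, 0.1153]
orientation: [0.001, 0.628, 0.778, 0.0]
wrist_force: [0.1, -3.8, 5.1]
finger_gap: 0.0145
grip_force: 60.6
plan [ 1.7 -0.8  2.3] turn -0.005 | yaw now 102.2 pos [0.5357 0.0115 0.1153] j6 1.23 gap 0.0145 F [ 0.1 -3.8  5.1] grip 60.6 t 3.0
```

```bash
python3 -m handwheel '[[0,0,3,0,0.1],[0,0.2,4,-0.14,0.1],[0,0.4,4,-0.28,0.1],[0.2,0.7,4,-0.42,0.1],[0.3,0.9,4,-0.56,0.1],[0.4,1.0,4,-0.7,0.1],[0.5,1.2,4,-0.8,0.1],[0.5,1.2,4,-0.8,0.1]]' 
python3 -c "
from h import *
plan(.5345,.0130,.111,192.5)"
```

```text
clock: 3.75
tcp_pos: [0.5379, 0.0133, 0.1128]
orientation: [0.003, 0.274, 0.962, 0.001]
wrist_force: [0.0, 0.4, 13.6]
finger_gap: 0.0145
grip_force: 61.7
plan [ 2.8 -2.1  1.8] turn -0.773 | yaw now 148.2 pos [0.5379 0.0133 0.1128] j6 0.43 gap 0.0145 F [ 0.   0.4 13.6] grip 61.7 t 3.8
```

```bash
python3 -m handwheel '[[0.5,-0.3,0,-0.14,0.1],[0.8,-0.5,0,-0.28,0.1],[1,-0.8,0,-0.42,0.1],[1.2,-1,0,-0.56,0.1],[1.4,-1,0,-0.7,0.1],[1.5,-1,0,-0.8,0.1],[1.5,-1,0,-0.8,0.1],[1.5,-1,0,-0.8,0.1]]' 
python3 -c "
from h import *
plan(.5345,.0130,.111,192.5)"
```

```text
clock: 4.55
tcp_pos: [0.5362, 0.0135, 0.1128]
orientation: [0.003, -0.121, 0.993, 0.0]
wrist_force: [0.1, 1.3, 13.3]
finger_gap: 0.0149
grip_force: 61.7
plan [ 1.8 -0.   1.8] turn 0.025 | yaw now -166.1 pos [0.5362 0.0135 0.1128] j6 -0.37 gap 0.0149 F [ 0.1  1.3 13.3] grip 61.7 t 4.5
```

```bash
python3 -m handwheel '[[0,0,-4,0.01,0.1],[0,0,-8,0.02,0.1],[0,0,-12,0.02,0.1],[0,0,-20,0.02,0.1],[0,0,-20,0.02,0.1]]' 
python3 -c "
from h import *
plan(.5345,.0130,.111,192.5)"
```

```text
clock: 5.05
tcp_pos: [0.5335, 0.0129, 0.1306]
orientation: [-0.0, -0.111, 0.994, -0.0]
wrist_force: [-0.5, -0.4, -0.7]
finger_gap: 0.0149
grip_force: 59.8
plan [-1.  -0.1 19.6] turn 0.004 | yaw now -167.3 pos [0.5335 0.0129 0.1306] j6 -0.35 gap 0.0149 F [-0.5 -0.4 -0.7] grip 59.8 t 5.0
```

```bash
python3 -m handwheel '[[0,0,-30,0,0.1],[0,0,-35,0,0.1]]' >/dev/null; python3 -c "
from h import *
plan(.42,.17,.16);plan(.42,.17,.027)"
```

```text
plan [ 76.8 178.6   6.8] turn 0 | yaw now -167.3 pos [0.5343 0.0127 0.167 ] j6 -0.35 gap 0.0151 F [ 0.9  0.6 -1.1] grip 38.2 t 5.2
plan [ 77.  178.7 139.8] turn 0 | yaw now -167.3 pos [0.5343 0.0127 0.167 ] j6 -0.35 gap 0.0151 F [ 0.9  0.6 -1.1] grip 38.2 t 5.2
```

```bash
python3 -m handwheel '[[0,0,0,0,0.1],[20,40,0,0,0.1],[38,80,0,0,0.1],[58,120,0,0,0.1],[77,160,0,0,0.1],[77,179,0,0,0.1],[77,179,40,0,0.1],[77,179,70,0,0.1]]' 60
python3 -m handwheel '[[0,0,30,0,0.1],[0,0,50,0,0.1],[0,0,60,0,0.1],[0,0,62,0,0.1],[0,0,62,0,0.1]]' 
python3 -c "
from h import *
plan(.42,.17,.027)"
```

```text
clock: 6.05
tcp_pos: [0.4182, 0.1711, 0.0934]
orientation: [-0.0, -0.112, 0.994, -0.0]
wrist_force: [-0.7, 0.6, -1.6]
finger_gap: 0.0147
grip_force: 64.4
clock: 6.55
tcp_pos: [0.4193, 0.1704, 0.0332]
orientation: [-0.0, -0.111, 0.994, -0.0]
wrist_force: [-0.2, 0.8, -1.7]
finger_gap: 0.0146
grip_force: 64.4
plan [-0.6 -0.5  6.2] turn 0 | yaw now -167.3 pos [0.4193 0.1704 0.0332] j6 -0.01 gap 0.0146 F [-0.2  0.8 -1.7] grip 64.4 t 6.5
```

```bash
python3 -m handwheel '[[0,0,3,0,0.1],[0,0,5,0,0.1],[0,0,7,0,0.1],[0,0,7,0,0.1]]' 

```

```text
clock: 6.95
tcp_pos: [0.42, 0.1706, 0.0269]
orientation: [0.001, -0.111, 0.994, -0.0]
wrist_force: [-0.3, -0.6, 2.9]
finger_gap: 0.0147
grip_force: 64.8
```

```bash
python3 -m handwheel '[[0,0,0,0,0.6],[0,0,0,0,0.6],[0,0,0,0,0.6],[0,0,0,0,0.6],[0,0,-50,0,0.6],[0,0,-100,0,0.6],[0,0,-150,0,0.6],[0,0,-220,0,0.6]]' 
python3 -c "
from h import *
plan(.513,-.294,.25,171)"
```

```text
clock: 7.75
tcp_pos: [0.4189, 0.1704, 0.2282]
orientation: [0.0, -0.111, 0.994, -0.0]
wrist_force: [1.7, -0.5, -1.2]
finger_gap: 0.0512
grip_force: 0.0
plan [  10.6 -473.7  -21.7] turn 0.379 | yaw now -167.3 pos [0.4189 0.1704 0.2282] j6 -0.01 gap 0.0512 F [ 1.7 -0.5 -1.2] grip 0.0 t 7.8
```

```bash
python3 -m handwheel '[[5,-237,-15,0.19,0.6],[5,-237,-15,0.19,0.6],[5,-237,-15,0.19,0.6],[5,-237,-15,0.19,0.6],[5,-237,-15,0.19,0.6],[5,-237,-15,0.19,0.6],[5,-237,-15,0.19,0.6],[5,-237,-15,0.19,0.6]]' 
python3 -c "
from h import *
plan(.513,-.294,.25,171)"
```

```text
clock: 8.55
tcp_pos: [0.4663, -0.061, 0.241]
orientation: [-0.0, -0.016, 1.0, 0.0]
wrist_force: [-0.0, 0.4, 0.1]
finger_gap: 0.0508
grip_force: 0.0
plan [ -39.1 -234.4   -9.1] turn 0.19 | yaw now -178.1 pos [ 0.4663 -0.061   0.241 ] j6 -0.33 gap 0.0508 F [-0.   0.4  0.1] grip 0.0 t 8.6
```

```bash
python3 -m handwheel '[[-39,-234,-9,0.19,0.6],[-39,-234,-9,0.19,0.6],[-39,-234,-9,0.19,0.6],[-39,-234,-9,0.19,0.6],[-39,-234,-9,0.19,0.6],[-39,-234,-9,0.19,0.6],[-39,-234,-9,0.19,0.6],[-39,-234,-9,0.19,0.6]]' 
cat >> h.py <<'E'
def blocks(n='wrist',hmin=.022):
    "cream tops: centre and one edge direction (deg)"
    c=load(n);P=cloud(c);hsv=cv2.cvtColor(c['color'],cv2.COLOR_BGR2HSV)
    m=((hsv>=(10,10,120))&(hsv<=(40,140,255))).all(-1)&(P[...,2]>hmin)&(P[...,2]<hmin+.01)
    k,lab,st,ce=cv2.connectedComponentsWithStats(m.astype(np.uint8))
    for i in range(1,k):
        if st[i,4]>60:
            q=P[lab==i];r=cv2.minAreaRect((q[:,:2]*1000).astype(np.float32))
            print(ce[i].round(0),np.median(q,0).round(4),'rect',np.round(r[0],1),np.round(r[1],1),'edge',round(r[2],1))
E
python3 - <<'E'
from h import *
c=snap('wrist','w2.png');blocks()
snap('top');print('top');blocks('top')
plan(.513,-.294,.25,171)
E
```

```text
clock: 9.35
tcp_pos: [0.5133, -0.2923, 0.2502]
orientation: [-0.0, 0.078, 0.997, 0.0]
wrist_force: [-0.5, 0.4, 0.2]
finger_gap: 0.0513
grip_force: 0.0
[391. 173.] [ 0.4916 -0.2144  0.0278] rect [ 491.9 -214.2] [26.  25.6] edge 47.3
[376. 241.] [ 0.5549 -0.2354  0.0278] rect [ 555.3 -235.2] [25.9 25.4] edge 58.5
[311. 243.] [ 0.5467 -0.2986  0.0279] rect [ 547.2 -298.6] [25.2 25.6] edge 84.2
[252. 248.] [ 0.5424 -0.3568  0.0278] rect [ 543.  -357.3] [25.6 25.7] edge 57.7
top
[203. 245.] [0.5447 0.3555 0.0267] rect [544.4 356.2] [ 27.1 168. ] edge 83.9
[179. 245.] [0.5497 0.4228 0.0265] rect [532.4 420.2] [31.7 72.9] edge 74.9
[417. 243.] [ 0.5563 -0.2347  0.0262] rect [ 556.5 -235.5] [25.5 23.4] edge 60.3
[440. 246.] [ 0.5486 -0.2975  0.0269] rect [ 548.5 -297.4] [23.4 23. ] edge 90.0
[410. 266.] [ 0.4923 -0.2139  0.0267] rect [ 492.9 -213.4] [25.  24.2] edge 45.4
plan [ 0.1 -1.6  0.6] turn 0.002 | yaw now 171.1 pos [ 0.5134 -0.2924  0.2506] j6 -0.5 gap 0.0513 F [-0.1  0.4 -0.9] grip 0.0 t 9.4
```

View pics/w2.png

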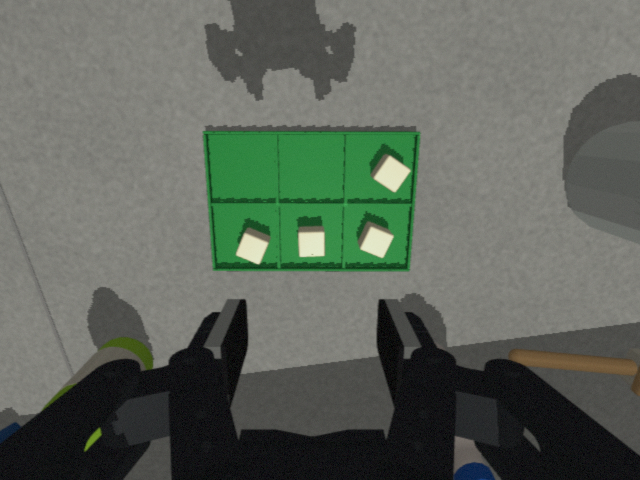

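Wrist picture: the four blocks are at (391,173), (376,241), (311,243) and (252,248), and two compartments are empty. Top and wrist measurements agree within 2 mm.

```bash
python3 -c "
from h import *
plan(.5475,-.2983,.014,174)"
```

```text
plan [-34.6  -0.6 236.6] turn -0.051 | yaw now 171.1 pos [ 0.5134 -0.2924  0.2506] j6 -0.5 gap 0.0513 F [-0.1  0.4 -0.9] grip 0.0 t 9.4
```

```bash
python3 -m handwheel '[[-34,-1,45,-0.05,0.6],[-34,-1,90,-0.05,0.6],[-34,-1,135,-0.05,0.6],[-34,-1,180,-0.05,0.6],[-34,-1,215,-0.05,0.6],[-34,-1,230,-0.05,0.6],[-34,-1,236,-0.05,0.6],[-34,-1,236,-0.05,0.6]]' 40
python3 -m handwheel '[[0,0,0,0,0.3],[0,0,0,0,0.2],[0,0,0,0,0.15],[0,0,0,0,0.15],[0,0,0,0,0.15],[0,0,-50,0,0.15],[0,0,-100,0,0.15],[0,0,-130,0,0.15]]'
python3 -c "
from h import *
plan(.5345,.013,.145,180)"
```

```text
clock: 10.25
tcp_pos: [0.5466, -0.2996, 0.0141]
orientation: [-0.0, 0.053, 0.999, 0.0]
wrist_force: [-0.2, -0.1, -1.8]
finger_gap: 0.0513
grip_force: 0.0
clock: 11.05
tcp_pos: [0.5479, -0.3017, 0.1488]
orientation: [0.002, 0.054, 0.999, -0.001]
wrist_force: [0.3, -0.5, 0.3]
finger_gap: 0.0246
grip_force: 39.5
plan [ 47.2 311.5   2.8] turn -0.108 | yaw now 173.8 pos [ 0.5479 -0.3017  0.1488] j6 -0.52 gap 0.0246 F [ 0.3 -0.5  0.3] grip 39.5 t 11.1
```

```bash
python3 -m handwheel '[[7,45,0,-0.05,0.15],[14,90,0,-0.1,0.15],[21,135,0,-0.1,0.15],[28,180,0,-0.1,0.15],[35,225,0,-0.1,0.15],[42,270,0,-0.1,0.15],[47,311,0,-0.1,0.15],[47,311,0,-0.1,0.15]]'
python3 -c "
from h import *
plan(.5345,.013,.106)"
```

```text
clock: 11.85
tcp_pos: [0.5327, 0.0179, 0.1449]
orientation: [0.0, 0.001, 1.0, 0.001]
wrist_force: [-0.4, -0.2, -0.4]
finger_gap: 0.0249
grip_force: 39.6
plan [-1.8 -5.  38.9] turn 0 | yaw now 179.9 pos [0.5327 0.0179 0.1449] j6 -0.12 gap 0.0249 F [-0.4 -0.2 -0.4] grip 39.6 t 11.8
```

```bash
python3 -m handwheel '[[-1,-2,20,0,0.15],[-1,-2,38,0,0.15],[-1,-2,38,0,0.15],[-1,-2,38,0,0.15]]'
python3 -c "
from h import *
plan(.5345,.013,.106)"
```

```text
clock: 12.25
tcp_pos: [0.5343, 0.0109, 0.1065]
orientation: [-0.0, 0.004, 1.0, -0.0]
wrist_force: [0.2, 0.8, 0.3]
finger_gap: 0.0245
grip_force: 39.6
plan [-0.2  2.1  0.5] turn 0 | yaw now 179.5 pos [0.5343 0.0109 0.1065] j6 -0.12 gap 0.0245 F [0.2 0.8 0.3] grip 39.6 t 12.2
```

```bash
python3 -m handwheel '[[0,2,0,0,0.15],[0,2,0,0,0.5],[0,2,0,0,0.5],[0,2,0,0,0.5],[0,2,0,0,0.6],[0,2,-40,0,0.6],[0,2,-80,0,0.6],[0,2,-80,0,0.6]]'
python3 - <<'E'
from h import *
c=snap('wrist','w3.png')
plan(.5435,-.357,.11,148)
E
```

```text
clock: 13.05
tcp_pos: [0.5378, 0.0131, 0.1919]
orientation: [0.005, 0.004, 1.0, -0.001]
wrist_force: [-0.0, -0.4, -0.7]
finger_gap: 0.0516
grip_force: 0.0
plan [  -9.2 -370.1   79.7] turn 0.551 | yaw now 179.6 pos [0.5366 0.0133 0.1893] j6 -0.12 gap 0.0512 F [-0.  -0.9  0.8] grip 0.0 t 13.1
```

View pics/w3.png

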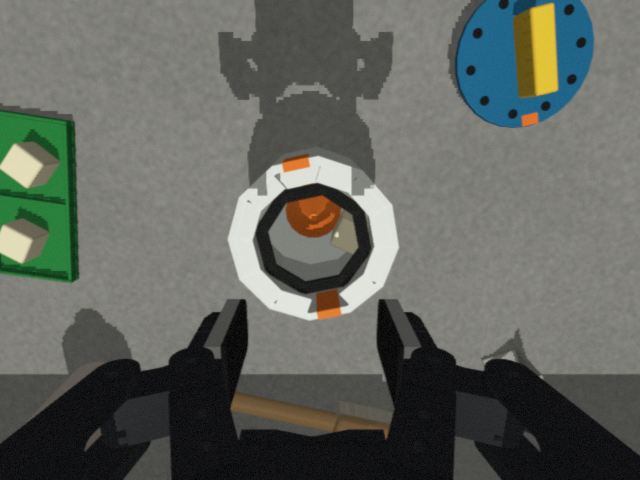

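The block is in the pot, visible at (345,232). The notches are at (297,163) and (328,305). The cap stands clear at (525,60).

```bash
python3 -m handwheel '[[-1,-46,10,0.07,0.6],[-2,-92,20,0.14,0.6],[-4,-140,30,0.21,0.6],[-5,-188,40,0.3,0.6],[-6,-236,50,0.4,0.6],[-8,-284,60,0.5,0.6],[-9,-332,70,0.55,0.6],[-9,-371,80,0.55,0.6]]'
python3 -m handwheel '[[0,0,0,0,0.6],[0,0,0,0,0.6]]'
python3 -c "
from h import *
snap('wrist');blocks()
plan(.5435,-.357,.014,148)"
```

```text
clock: 13.9
tcp_pos: [0.5396, -0.3599, 0.1043]
orientation: [-0.001, 0.276, 0.961, 0.0]
wrist_force: [0.5, -0.1, -0.2]
finger_gap: 0.0512
grip_force: 0.0
clock: 14.1
tcp_pos: [0.5392, -0.3577, 0.1042]
orientation: [-0.002, 0.276, 0.961, 0.001]
wrist_force: [-0.4, 0.8, -0.2]
finger_gap: 0.0511
grip_force: 0.0
[501.  42.] [ 0.4919 -0.2149  0.0277] rect [ 491.8 -214.1] [26.3 26.6] edge 48.4
[514. 170.] [ 0.5548 -0.2355  0.0278] rect [ 555.2 -235.6] [26.  25.6] edge 58.7
[317. 261.] [ 0.5423 -0.3566  0.0278] rect [ 542.7 -356.9] [25.3 25.5] edge 58.3
plan [-3.6  1.8 91. ] turn 0.0 | yaw now 148.0 pos [ 0.5397 -0.3568  0.105 ] j6 -0.15 gap 0.0509 F [ 0.3 -1.   0.6] grip 0.0 t 14.2
```

Measurements hold, so I'll pick D and lift.

```bash
python3 -m handwheel '[[-3,2,40,0,0.6],[-3,2,75,0,0.6],[-3,2,91,0,0.6],[-3,2,91,0,0.6],[-3,2,91,0,0.3],[-3,2,91,0,0.15],[-3,2,91,0,0.15],[-3,2,91,0,0.15]]' 40
python3 -m handwheel '[[0,0,0,0,0.15],[0,0,0,0,0.15],[0,0,-50,0,0.15],[0,0,-100,0,0.15],[0,0,-130,0,0.15],[0,0,-130,0,0.15]]'
python3 -c "
from h import *
plan(.5345,.013,.145,180)"
```

```text
clock: 14.95
tcp_pos: [0.5454, -0.358, 0.0174]
orientation: [0.002, 0.275, 0.961, -0.0]
wrist_force: [-0.0, 1.8, 6.6]
finger_gap: 0.0248
grip_force: 40.8
clock: 15.55
tcp_pos: [0.5468, -0.3599, 0.1521]
orientation: [0.005, 0.275, 0.961, -0.002]
wrist_force: [0.2, 0.5, 0.5]
finger_gap: 0.0246
grip_force: 40.0
plan [207.9 309.8   4.2] turn -0.558 | yaw now 148.0 pos [ 0.5468 -0.3599  0.1521] j6 -0.15 gap 0.0246 F [0.2 0.5 0.5] grip 40.0 t 15.6
```

```bash
python3 -m handwheel '[[26,39,0,-0.07,0.15],[52,78,0,-0.14,0.15],[78,116,0,-0.21,0.15],[104,155,0,-0.3,0.15],[130,194,0,-0.4,0.15],[156,232,0,-0.5,0.15],[182,271,0,-0.55,0.15],[208,310,0,-0.55,0.15]]'
python3 -m handwheel '[[0,0,0,0,0.15],[0,0,0,0,0.15],[0,0,0,0,0.15]]'
python3 -c "
from h import *
plan(.5345,.013,.106)"
```

```text
clock: 16.35
tcp_pos: [0.5309, 0.0173, 0.1446]
orientation: [-0.0, 0.004, 1.0, -0.0]
wrist_force: [0.5, -0.3, -0.1]
finger_gap: 0.0249
grip_force: 40.0
clock: 16.65
tcp_pos: [0.5317, 0.0148, 0.1449]
orientation: [-0.0, 0.004, 1.0, -0.0]
wrist_force: [-0.7, -0.4, 0.3]
finger_gap: 0.0248
grip_force: 40.0
plan [-2.8 -1.8 38.9] turn 0 | yaw now 179.5 pos [0.5317 0.0148 0.1449] j6 -0.11 gap 0.0248 F [-0.7 -0.4  0.3] grip 40.0 t 16.6
```

```bash
python3 -m handwheel '[[-3,-2,20,0,0.15],[-3,-2,38,0,0.15],[-3,-2,38,0,0.15],[-3,-2,38,0,0.15],[-3,-2,38,0,0.5],[-3,-2,38,0,0.5],[-3,-2,38,0,0.5],[-3,-2,38,0,0.6]]'
python3 -m handwheel '[[0,0,-40,0,0.6],[0,0,-80,0,0.6],[0,0,-80,0,0.6]]'
python3 -c "
from h import *
plan(.556,-.2357,.107,148)"
```

```text
clock: 17.45
tcp_pos: [0.5351, 0.0136, 0.1078]
orientation: [0.0, 0.004, 1.0, -0.0]
wrist_force: [0.7, 0.6, 0.5]
finger_gap: 0.0508
grip_force: 0.0
clock: 17.75
tcp_pos: [0.5381, 0.0134, 0.1931]
orientation: [0.005, 0.004, 1.0, -0.001]
wrist_force: [1.0, -0.5, 0.2]
finger_gap: 0.0512
grip_force: 0.0
plan [ -18.9 -248.9   86.6] turn 0.551 | yaw now 179.6 pos [0.5381 0.0134 0.1931] j6 -0.12 gap 0.0512 F [ 1.  -0.5  0.2] grip 0.0 t 17.8
```

```bash
python3 -m handwheel '[[-3,-40,10,0.07,0.6],[-6,-80,20,0.14,0.6],[-9,-120,30,0.21,0.6],[-12,-165,45,0.3,0.6],[-15,-210,60,0.4,0.6],[-18,-249,80,0.5,0.6],[-18,-249,86,0.545,0.6],[-18,-249,86,0.545,0.6]]'
python3 -m handwheel '[[0,0,0,0,0.6],[0,0,0,0,0.6]]'
python3 -c "
from h import *
snap('wrist');blocks()
plan(.5555,-.2355,.017,148.6)"
```

```text
clock: 18.55
tcp_pos: [0.5495, -0.2362, 0.0992]
orientation: [-0.002, 0.274, 0.962, 0.0]
wrist_force: [-0.7, 0.4, 0.9]
finger_gap: 0.0511
grip_force: 0.0
clock: 18.75
tcp_pos: [0.5512, -0.2348, 0.102]
orientation: [0.0, 0.272, 0.962, -0.0]
wrist_force: [0.9, -0.9, 0.5]
finger_gap: 0.0512
grip_force: 0.0
[289. 151.] [ 0.4917 -0.2137  0.0278] rect [ 491.8 -213.9] [25.2 25.2] edge 48.2
[316. 263.] [ 0.5545 -0.2346  0.0278] rect [ 555.2 -234.8] [25.5 25.5] edge 57.8
plan [-3.9  1.5 85.2] turn -0.003 | yaw now 148.5 pos [ 0.5513 -0.2347  0.1022] j6 0.01 gap 0.0513 F [-1.3  0.4  0. ] grip 0.0 t 18.8
```

```bash
python3 -m handwheel '[[-4,1,40,0,0.6],[-4,1,70,0,0.6],[-4,1,85,0,0.6],[-4,1,85,0,0.6],[-4,1,85,0,0.3],[-4,1,85,0,0.15],[-4,1,85,0,0.15],[-4,1,85,0,0.15]]' 40
python3 -m handwheel '[[0,0,0,0,0.15],[0,0,0,0,0.15],[0,0,-50,0,0.15],[0,0,-100,0,0.15],[0,0,-128,0,0.15],[0,0,-128,0,0.15],[0,0,-128,0,0.15]]'
python3 -c "
from h import *
plan(.5345,.013,.145,180)"
```

```text
clock: 19.6
tcp_pos: [0.5561, -0.2373, 0.0182]
orientation: [0.002, 0.273, 0.962, -0.0]
wrist_force: [0.9, 1.2, 6.5]
finger_gap: 0.0246
grip_force: 40.2
clock: 20.3
tcp_pos: [0.5552, -0.2371, 0.1453]
orientation: [0.001, 0.273, 0.962, -0.0]
wrist_force: [0.4, 0.1, -0.7]
finger_gap: 0.0248
grip_force: 39.5
plan [149. 202.  -0.] turn -0.553 | yaw now 148.3 pos [ 0.5552 -0.2371  0.1453] j6 0.02 gap 0.0248 F [ 0.4  0.1 -0.7] grip 39.5 t 20.3
```

```bash
python3 -m handwheel '[[26,35,0,-0.07,0.15],[52,70,0,-0.14,0.15],[78,106,0,-0.21,0.15],[104,141,0,-0.3,0.15],[130,176,0,-0.4,0.15],[146,201,0,-0.5,0.15],[146,201,0,-0.55,0.15],[146,201,0,-0.55,0.15]]'
python3 -m handwheel '[[0,0,0,0,0.15],[0,0,0,0,0.15]]'
python3 -c "
from h import *
plan(.5345,.013,.106)"
```

```text
clock: 21.1
tcp_pos: [0.5346, 0.0122, 0.1425]
orientation: [-0.002, 0.0, 1.0, 0.0]
wrist_force: [-0.6, -0.6, -0.0]
finger_gap: 0.0247
grip_force: 39.5
clock: 21.3
tcp_pos: [0.5356, 0.0104, 0.1435]
orientation: [-0.001, 0.002, 1.0, -0.0]
wrist_force: [-0.0, 0.3, 0.0]
finger_gap: 0.0244
grip_force: 39.5
plan [ 1.1  2.6 37.5] turn 0 | yaw now 179.7 pos [0.5356 0.0104 0.1435] j6 -0.13 gap 0.0244 F [-0.   0.3  0. ] grip 39.5 t 21.3
```

```bash
python3 -m handwheel '[[1,2,20,0,0.15],[1,2,37,0,0.15],[1,2,37,0,0.15],[1,2,37,0,0.15],[1,2,37,0,0.5],[1,2,37,0,0.5],[1,2,37,0,0.5],[1,2,37,0,0.6]]'
python3 -m handwheel '[[0,0,-40,0,0.6],[0,0,-80,0,0.6],[0,0,-80,0,0.6]]'
python3 -c "
from h import *
plan(.492,-.214,.107,138)"
```

```text
clock: 22.1
tcp_pos: [0.5353, 0.0129, 0.1078]
orientation: [0.0, 0.001, 1.0, -0.0]
wrist_force: [1.2, 0.2, -0.4]
finger_gap: 0.0514
grip_force: 0.0
clock: 22.4
tcp_pos: [0.5384, 0.0126, 0.1931]
orientation: [0.005, 0.001, 1.0, -0.001]
wrist_force: [1.7, -0.2, -0.1]
finger_gap: 0.0513
grip_force: 0.0
plan [  46.7 -226.6   85.9] turn 0.73 | yaw now 179.8 pos [0.5384 0.0126 0.1931] j6 -0.12 gap 0.0513 F [ 1.7 -0.2 -0.1] grip 0.0 t 22.4
```

```bash
python3 -m handwheel '[[9,-40,10,0.1,0.6],[18,-80,20,0.2,0.6],[27,-120,30,0.3,0.6],[36,-165,45,0.4,0.6],[45,-210,60,0.5,0.6],[46,-227,80,0.6,0.6],[46,-227,86,0.73,0.6],[46,-227,86,0.73,0.6]]'
python3 -m handwheel '[[0,0,0,0,0.6],[0,0,0,0,0.6]]'
python3 -c "
from h import *
snap('wrist');blocks()
plan(.492,-.214,.017,138)"
```

```text
clock: 23.2
tcp_pos: [0.4871, -0.2141, 0.0997]
orientation: [-0.001, 0.359, 0.933, 0.0]
wrist_force: [0.4, -0.1, 0.8]
finger_gap: 0.0518
grip_force: 0.0
clock: 23.4
tcp_pos: [0.4889, -0.2136, 0.1019]
orientation: [0.001, 0.357, 0.934, -0.0]
wrist_force: [0.5, -0.3, -0.5]
finger_gap: 0.0509
grip_force: 0.0
[316. 261.] [ 0.4912 -0.2133  0.0278] rect [ 491.7 -213.6] [25.4 25.6] edge 47.5
plan [-2.4  1.7 85. ] turn 0.003 | yaw now 138.2 pos [ 0.489  -0.2136  0.102 ] j6 0.17 gap 0.051 F [ 0.5 -0.8  0.1] grip 0.0 t 23.4
```

```bash
python3 -m handwheel '[[-2,1,40,0,0.6],[-2,1,70,0,0.6],[-2,1,85,0,0.6],[-2,1,85,0,0.6],[-2,1,85,0,0.3],[-2,1,85,0,0.15],[-2,1,85,0,0.15],[-2,1,85,0,0.15]]' 40
python3 -m handwheel '[[0,0,0,0,0.15],[0,0,0,0,0.15],[0,0,-50,0,0.15],[0,0,-100,0,0.15],[0,0,-128,0,0.15],[0,0,-128,0,0.15],[0,0,-128,0,0.15]]'
python3 -c "
from h import *
plan(.5345,.013,.145,180)"
```

```text
clock: 24.25
tcp_pos: [0.4919, -0.2152, 0.0179]
orientation: [0.002, 0.358, 0.934, -0.0]
wrist_force: [0.7, 0.7, 6.4]
finger_gap: 0.0248
grip_force: 40.0
clock: 24.95
tcp_pos: [0.491, -0.2148, 0.1452]
orientation: [0.001, 0.358, 0.934, -0.0]
wrist_force: [0.4, 0.6, -0.3]
finger_gap: 0.0248
grip_force: 39.5
plan [120.  198.5  -0. ] turn -0.733 | yaw now 138.0 pos [ 0.491  -0.2148  0.1452] j6 0.17 gap 0.0248 F [ 0.4  0.6 -0.3] grip 39.5 t 24.9
```

```bash
python3 -m handwheel '[[21,36,0,-0.1,0.15],[42,72,0,-0.2,0.15],[63,108,0,-0.3,0.15],[84,144,0,-0.4,0.15],[105,180,0,-0.5,0.15],[118,199,0,-0.6,0.15],[118,199,0,-0.73,0.15],[118,199,0,-0.73,0.15]]'
python3 -m handwheel '[[0,0,0,0,0.15],[0,0,0,0,0.15]]'
python3 -c "
from h import *
plan(.5345,.013,.106)"
```

```text
clock: 25.75
tcp_pos: [0.5346, 0.0135, 0.1423]
orientation: [-0.002, 0.0, 1.0, 0.0]
wrist_force: [0.3, -0.6, 0.8]
finger_gap: 0.0246
grip_force: 39.6
clock: 25.95
tcp_pos: [0.5354, 0.0118, 0.1435]
orientation: [-0.001, 0.003, 1.0, -0.0]
wrist_force: [-0.5, -0.2, -0.4]
finger_gap: 0.0249
grip_force: 39.6
plan [ 0.9  1.2 37.5] turn 0 | yaw now 179.7 pos [0.5354 0.0118 0.1435] j6 -0.12 gap 0.0249 F [-0.5 -0.2 -0.4] grip 39.6 t 25.9
```

```bash
python3 -m handwheel '[[1,1,20,0,0.15],[1,1,37,0,0.15],[1,1,37,0,0.15],[1,1,37,0,0.15],[1,1,37,0,0.5],[1,1,37,0,0.5],[1,1,37,0,0.5],[1,1,37,0,0.6]]'
python3 -m handwheel '[[0,0,-40,0,0.6],[0,0,-80,0,0.6],[0,0,-80,0,0.6],[0,0,-80,0,0.6]]'
python3 - <<'E'
from h import *
c=snap('wrist','w4.png');snap('side','side4.png');snap('top')
a=cv2.imread('pics/side4.png')
P=cloud(c);hsv=cv2.cvtColor(c['color'],cv2.COLOR_BGR2HSV)
m=((hsv>=(20,120,60))&(hsv<=(35,255,255))).all(-1)&(P[...,2]>.038)&(P[...,2]<.052)&(P[...,1]>.08)
q=P[m];print(len(q),np.median(q,0),cv2.minAreaRect((q[:,:2]*1000).astype(np.float32)))
plan(.42,.17,.15,192.5)
cv2.imwrite('pics/m4.png',np.vstack([c['color'][120:340,180:500],cv2.resize(a[200:460,280:460],(320,462))[:380]]))
E
```

```text
clock: 26.75
tcp_pos: [0.5353, 0.0133, 0.1078]
orientation: [0.0, 0.001, 1.0, -0.0]
wrist_force: [0.4, 0.3, 0.5]
finger_gap: 0.0513
grip_force: 0.0
clock: 27.15
tcp_pos: [0.5359, 0.0133, 0.1885]
orientation: [0.002, 0.001, 1.0, -0.0]
wrist_force: [-0.8, 0.3, -0.7]
finger_gap: 0.0509
grip_force: 0.0
2662 [0.41560681 0.16683933 0.04640874] ((416.25714111328125, 168.71556091308594), (55.39865493774414, 17.328594207763672), 12.578835487365723)
plan [114.4 156.2  36.3] turn -0.221 | yaw now 179.8 pos [0.534  0.0135 0.186 ] j6 -0.12 gap 0.0513 F [-0.5  0.7  0.5] grip 0.0 t 27.3
```

View pics/m4.png

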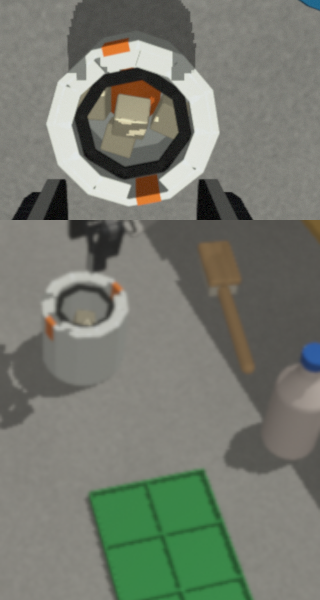

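The four blocks are in the pot and the tray is empty. I'll check the pile height and go above the cap.

```bash
python3 - <<'E'
from h import *
c=load('wrist');P=cloud(c);d=np.hypot(P[...,0]-.5345,P[...,1]-.013)
z=P[...,2][d<.024];print(np.percentile(z,[1,50,95,99,100]))
E
python3 -m handwheel '[[25,35,0,-0.1,0.6],[50,70,0,-0.2,0.6],[75,105,10,-0.22,0.6],[100,140,20,-0.22,0.6],[114,156,36,-0.22,0.6],[114,156,36,-0.22,0.6],[114,156,36,-0.22,0.6],[114,156,36,-0.22,0.6]]'
python3 - <<'E'
from h import *
c=snap('wrist','w5.png')
P=cloud(c);hsv=cv2.cvtColor(c['color'],cv2.COLOR_BGR2HSV)
m=((hsv>=(20,120,60))&(hsv<=(35,255,255))).all(-1)&(P[...,2]>.043)&(P[...,2]<.052)&(P[...,1]>.08)
q=P[m];print(len(q),np.median(q,0),cv2.minAreaRect((q[:,:2]*1000).astype(np.float32)))
plan(.418,.17,.027,192.5)
E
```

```text
[0.01001117 0.26943564 0.28044565 0.2829108  0.2841529 ]
clock: 28.1
tcp_pos: [0.4223, 0.1692, 0.1514]
orientation: [0.0, -0.108, 0.994, -0.0]
wrist_force: [-0.1, -0.0, 0.5]
finger_gap: 0.0516
grip_force: 0.0
1893 [0.41445356 0.16959151 0.04677405] ((416.1242980957031, 169.7457275390625), (55.309871673583984, 15.199716567993164), 13.024106979370117)
plan [  4.4   1.9 124.6] turn -0.002 | yaw now -167.6 pos [0.4226 0.1691 0.1516] j6 -0.01 gap 0.0512 F [-0.2  0.6  0.6] grip 0.0 t 28.1
```

```bash
python3 -m handwheel '[[5,2,40,0,0.6],[5,2,80,0,0.6],[5,2,110,0,0.6],[5,2,121,0,0.6],[5,2,121,0,0.6],[5,2,121,0,0.3],[5,2,121,0,0.1],[5,2,121,0,0.1]]' 60
python3 -m handwheel '[[0,0,0,0,0.1],[0,0,0,0,0.1],[0,0,0,0,0.1]]'
python3 -m handwheel '[[0,0,-40,0,0.1],[0,0,-80,0,0.1],[0,0,-120,0,0.1],[0,0,-132,0,0.1],[0,0,-132,0,0.1]]'
python3 -c "
from h import *
plan(.5345,.013,.16,192.5)"
```

```text
clock: 28.95
tcp_pos: [0.4178, 0.1708, 0.032]
orientation: [0.002, -0.108, 0.994, 0.0]
wrist_force: [0.6, -1.3, 3.2]
finger_gap: 0.0145
grip_force: 60.1
clock: 29.25
tcp_pos: [0.4178, 0.1708, 0.032]
orientation: [0.002, -0.108, 0.994, -0.0]
wrist_force: [-0.2, -1.3, 6.2]
finger_gap: 0.0145
grip_force: 60.5
clock: 29.75
tcp_pos: [0.4179, 0.171, 0.1648]
orientation: [0.003, -0.109, 0.994, 0.0]
wrist_force: [0.6, -0.1, -0.8]
finger_gap: 0.0144
grip_force: 59.6
plan [ -79.8 -179.5    5.2] turn -0.001 | yaw now -167.5 pos [0.4179 0.171  0.1648] j6 -0.01 gap 0.0144 F [ 0.6 -0.1 -0.8] grip 59.6 t 29.8
```

```bash
python3 -m handwheel '[[-18,-40,0,0,0.1],[-36,-80,0,0,0.1],[-53,-120,0,0,0.1],[-70,-155,0,0,0.1],[-79,-179,0,0,0.1],[-79,-179,0,0,0.1],[-79,-179,0,0,0.1],[-79,-179,0,0,0.1]]'
python3 -m handwheel '[[0,0,0,0,0.1],[0,0,0,0,0.1]]'
python3 - <<'E'
from h import *
c=snap('wrist','w6.png');plan(.5345,.013,.125,192.5)
cv2.imwrite('pics/c6.png',cv2.resize(c['color'][60:420,100:540],None,fx=1.6,fy=1.6))
E
```

```text
clock: 30.55
tcp_pos: [0.5304, 0.0136, 0.1611]
orientation: [-0.001, -0.109, 0.994, 0.0]
wrist_force: [0.2, 0.5, -0.5]
finger_gap: 0.0145
grip_force: 59.5
clock: 30.75
tcp_pos: [0.5313, 0.0137, 0.1623]
orientation: [-0.0, -0.109, 0.994, 0.0]
wrist_force: [-0.4, -0.2, -0.3]
finger_gap: 0.0146
grip_force: 59.5
plan [-2.9 -1.2 37.4] turn 0.0 | yaw now -167.5 pos [0.5314 0.0136 0.1624] j6 -0.34 gap 0.0143 F [-0.9  0.4 -0. ] grip 59.5 t 30.8
```

View pics/c6.png

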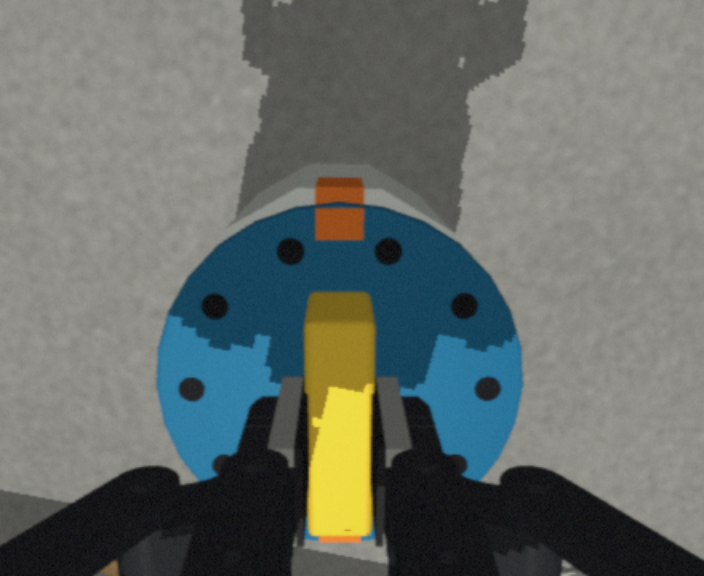

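The cap's marker lines up with the pot's orange tab at crop (340,210). I'll compute the cap centre from the disc's front edge at full pixel (312.5,187).

```bash
python3 - <<'E'
from h import *
c=load('wrist')
u=np.array([np.cos(np.radians(192.5)),np.sin(np.radians(192.5))])
P=cloud(c);print('disc z',P[190:200,300:325].reshape(-1,3).mean(0), P[230,240], P[230,380])
e=atz(c,312.5,187,.1504);print('cap',e[:2]-.05*u)
t=atz(c,312.5,60+178/1.6,.100);print('pot',t[:2]-.052*u)
# marker centre on disc: 45 mm from axis?
plan(.5345,.013,.125,192.5)
E
```

```text
disc z [0.48372514 0.00331704 0.15161645] [ 0.50458453 -0.02227751  0.1506933 ] [0.49201826 0.03368222 0.15098191]
cap [0.52976207 0.01372341]
pot [0.53085349 0.0140242 ]
plan [-2.9 -1.2 37.4] turn 0.0 | yaw now -167.5 pos [0.5314 0.0136 0.1624] j6 -0.34 gap 0.0143 F [-0.9  0.4 -0. ] grip 59.5 t 30.8
```

```bash
python3 -m handwheel '[[-0.5,-0.6,15,0,0.1],[-0.5,-0.6,25,0,0.1],[-0.5,-0.6,30,0,0.1],[-0.5,-0.6,33,0,0.1],[-0.5,-0.6,35,0,0.1],[-0.5,-0.6,37,0,0.1],[-0.5,-0.6,37,0,0.1],[-0.5,-0.6,37,0,0.1]]'
python3 -c "
from h import *
plan(.532,.013,.118,192.5)"
```

```text
clock: 31.6
tcp_pos: [0.5353, 0.0133, 0.1291]
orientation: [0.004, -0.109, 0.994, 0.0]
wrist_force: [-0.1, 5.1, 17.9]
finger_gap: 0.0145
grip_force: 62.5
plan [ 3.4  0.4 11.1] turn 0.0 | yaw now -167.5 pos [0.5353 0.0133 0.1291] j6 -0.34 gap 0.0145 F [-0.1  5.1 17.9] grip 62.5 t 31.6
```

```bash
python3 -m handwheel '[[0,0,-2,0,0.1],[0,0,-3,0,0.1],[0,0,-3,0,0.1],[0,0,-3,0,0.1]]'
python3 -c "
from h import *
plan(.532,.013,.118,192.5)"
python3 -m handwheel '[[0,0,-3,0,0.1],[0,0,-6,0,0.1],[0,0,-6,0,0.1],[0,0,-6,0,0.1]]'
python3 - <<'E'
from h import *
plan(.532,.013,.118,192.5)
c=snap('side')
cv2.imwrite('pics/s7.png',cv2.resize(c['color'][190:310,260:400],None,fx=5,fy=5,interpolation=cv2.INTER_CUBIC))
E
```

```text
clock: 32.0
tcp_pos: [0.5347, 0.0131, 0.1298]
orientation: [0.003, -0.109, 0.994, 0.001]
wrist_force: [3.3, 4.2, 6.4]
finger_gap: 0.0144
grip_force: 61.2
plan [ 2.7  0.4 11.8] turn -0.0 | yaw now -167.5 pos [0.5347 0.0131 0.1298] j6 -0.34 gap 0.0144 F [3.3 4.2 6.4] grip 61.2 t 32.0
clock: 32.4
tcp_pos: [0.5318, 0.0121, 0.1338]
orientation: [-0.001, -0.108, 0.994, -0.0]
wrist_force: [-0.4, -1.1, -0.7]
finger_gap: 0.0141
grip_force: 60.1
plan [-0.4  0.9 15.8] turn -0.001 | yaw now -167.6 pos [0.5318 0.0121 0.1338] j6 -0.34 gap 0.0141 F [-0.4 -1.1 -0.7] grip 60.1 t 32.4
```

View pics/s7.png

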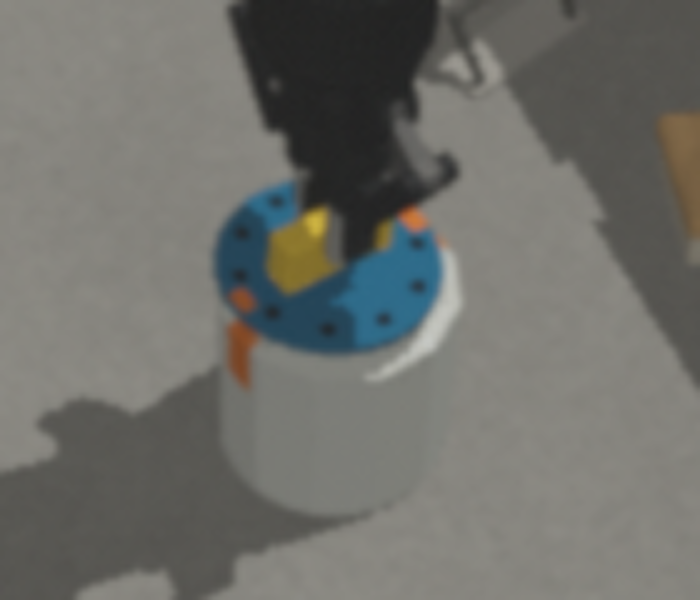

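The side view shows the cap hovering over the pot, with marker and tab in line near (240,320). Contact had pushed the cap +x and +y, so I'll shift that way and retry.

```bash
python3 -m handwheel '[[-3,1,0,0,0.1],[-3,1,0,0,0.1],[-3,1,3,0,0.1],[-3,1,5,0,0.1],[-3,1,7,0,0.1],[-3,1,8,0,0.1],[-3,1,8,0,0.1]]'
python3 -c "
from h import *
plan(.5345,.013,.118,192.5)"
```

```text
clock: 33.15
tcp_pos: [0.536, 0.014, 0.1287]
orientation: [0.002, -0.108, 0.994, -0.0]
wrist_force: [-2.3, 1.2, 15.2]
finger_gap: 0.0144
grip_force: 62.3
plan [ 1.7 -0.6 10.7] turn -0.001 | yaw now -167.5 pos [0.536  0.014  0.1287] j6 -0.34 gap 0.0144 F [-2.3  1.2 15.2] grip 62.3 t 33.1
```

```bash
f(){ grep -E 'tcp_pos|wrist|orient'|tr '\n' ' ';echo; }
python3 -m handwheel '[[0,0,-1.5,0,0.1],[0,0,-1.5,0,0.1]]'|f
for i in 1 2 3 4 5; do python3 -m handwheel '[[1,0,0,0,0.1],[1,0,0,0,0.1],[1,0,0,0,0.1]]'|f;done
```

```text
tcp_pos: [0.5356, 0.0139, 0.1292] orientation: [0.001, -0.108, 0.994, -0.0] wrist_force: [-1.2, 1.2, 8.0] 
tcp_pos: [0.5354, 0.0139, 0.1293] orientation: [0.002, -0.108, 0.994, -0.0] wrist_force: [0.1, 1.1, 8.1] 
tcp_pos: [0.5352, 0.0138, 0.1295] orientation: [0.003, -0.109, 0.994, 0.0] wrist_force: [2.1, 2.2, 7.3] 
tcp_pos: [0.535, 0.0137, 0.1297] orientation: [0.003, -0.109, 0.994, 0.0] wrist_force: [2.4, 2.2, 6.9] 
tcp_pos: [0.5346, 0.0135, 0.1299] orientation: [0.004, -0.109, 0.994, 0.0] wrist_force: [3.8, 2.8, 6.8] 
tcp_pos: [0.5342, 0.0134, 0.1301] orientation: [0.004, -0.109, 0.994, 0.0] wrist_force: [6.2, 3.4, 6.0]
```

```bash
python3 -m handwheel '[[-4,0,0,0,0.1],[-4,0,0,0,0.1],[-4,0,0,0,0.1]]' | grep -E 'tcp_pos|wrist'
cat > tilt.py <<'E'
from h import *
c=snap('wrist','w8.png');P=cloud(c);hsv=cv2.cvtColor(c['color'],cv2.COLOR_BGR2HSV)
m=((hsv>=(95,100,40))&(hsv<=(120,255,255))).all(-1)&(P[...,2]>.09)&(P[...,2]<.2)
m=cv2.erode(m.astype(np.uint8),np.ones((5,5)))>0
q=P[m];a=np.radians(192.5);ex=np.array([np.cos(a),np.sin(a)]);ey=np.array([np.sin(a),-np.cos(a)])
d=q[:,:2]-[.5345,.013];A=np.c_[d@ex,d@ey,np.ones(len(q))]
for k in range(3):
    s,*_=np.linalg.lstsq(A,q[:,2],rcond=None);g=abs(A@s-q[:,2])<.002;A=A[g];q=q[g]
print('slope deg along tool x,y',np.degrees(s[:2]).round(2),'z at centre',s[2].round(4),len(q))
u=c['color'];cv2.imwrite('pics/c8.png',cv2.resize(u[60:420,100:540],None,fx=1.6,fy=1.6))
plan(.5345,.013,.118,192.5)
E
python3 tilt.py
```

```text
tcp_pos: [0.5354, 0.0137, 0.1293]
wrist_force: [-0.3, 1.4, 8.9]
slope deg along tool x,y [4.08 0.04] z at centre 0.1183 16767
plan [ 1.  -0.5 11.3] turn -0.001 | yaw now -167.5 pos [0.5354 0.0137 0.1293] j6 -0.34 gap 0.0146 F [-0.2  1.3  7.4] grip 61.5 t 35.2
```

View pics/c8.png

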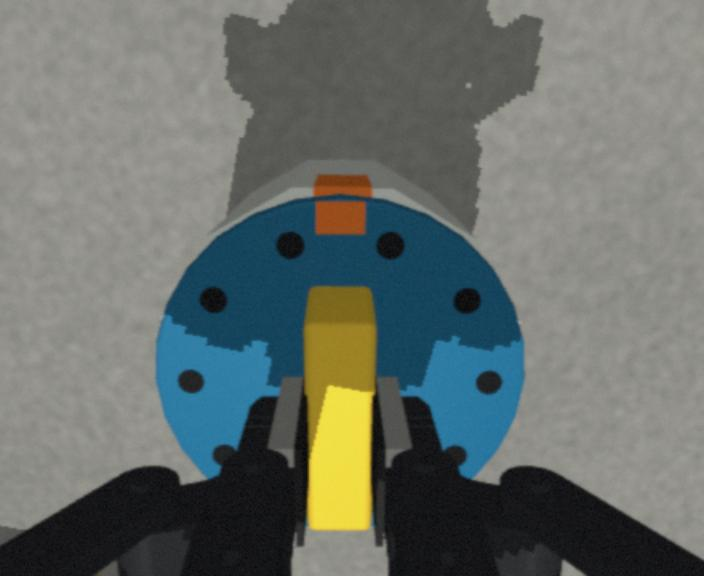

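The disc is tilted 4°, so the robot-side lug rides on the rim beside its notch. I'll step the cap away from the robot.

```bash
f(){ grep -E 'tcp_pos|wrist|orient'|tr '\n' ' ';echo; }
for i in 1 2 3 4 5; do python3 -m handwheel '[[-1,0,0,0,0.1],[-1,0,0,0,0.1],[-1,0,0,0,0.1]]'|f;done; python3 tilt.py
```

```text
tcp_pos: [0.5356, 0.0137, 0.1292] orientation: [0.001, -0.108, 0.994, -0.0] wrist_force: [-1.3, 1.1, 9.8] 
tcp_pos: [0.5361, 0.0139, 0.1289] orientation: [0.0, -0.108, 0.994, -0.001] wrist_force: [-3.0, 0.4, 9.0] 
tcp_pos: [0.537, 0.0143, 0.1277] orientation: [-0.0, -0.108, 0.994, -0.0] wrist_force: [0.1, -0.5, 1.6] 
tcp_pos: [0.5378, 0.0146, 0.1276] orientation: [-0.0, -0.108, 0.994, -0.0] wrist_force: [-1.3, -0.7, 2.2] 
tcp_pos: [0.5391, 0.0149, 0.1277] orientation: [0.0, -0.108, 0.994, 0.0] wrist_force: [-1.4, 0.9, 0.6] 
slope deg along tool x,y [3.56 0.02] z at centre 0.117 17049
plan [ 4.9 -0.8  9.7] turn -0.001 | yaw now -167.6 pos [0.5391 0.0149 0.1277] j6 -0.34 gap 0.0143 F [-0.8  0.   1.1] grip 60.4 t 36.8
```

```bash
f(){ grep -E 'tcp_pos|wrist|orient'|tr '\n' ' ';echo; }
python3 -m handwheel '[[1,0,0,0,0.1],[1,0,0,0,0.1],[1,0,1,0,0.1],[1,0,2,0,0.1],[1,0,2,0,0.1]]'|f
python3 -m handwheel '[[0,0,1,0,0.1],[0,0,2,0,0.1],[0,0,2,0,0.1]]'|f; python3 tilt.py
python3 -m handwheel '[[0,0,1,0,0.1],[0,0,2,0,0.1],[0,0,2,0,0.1]]'|f; python3 tilt.py
```

```text
tcp_pos: [0.5383, 0.0146, 0.126] orientation: [0.0, -0.108, 0.994, -0.0] wrist_force: [-1.0, 0.5, 3.1] 
tcp_pos: [0.5383, 0.0146, 0.1239] orientation: [0.0, -0.108, 0.994, -0.0] wrist_force: [0.3, 0.0, 4.0] 
slope deg along tool x,y [3.29 0.03] z at centre 0.1131 16882
plan [ 4.  -0.7  6. ] turn -0.001 | yaw now -167.6 pos [0.5383 0.0146 0.124 ] j6 -0.34 gap 0.0143 F [-1.1  1.   3.7] grip 60.8 t 37.6
tcp_pos: [0.5382, 0.0146, 0.1218] orientation: [0.0, -0.108, 0.994, -0.0] wrist_force: [-0.4, -0.3, 5.7] 
slope deg along tool x,y [3.21 0.03] z at centre 0.111 17237
plan [ 4.  -0.7  3.9] turn -0.001 | yaw now -167.6 pos [0.5382 0.0145 0.1219] j6 -0.34 gap 0.0141 F [-0.8  0.2  5.6] grip 60.9 t 38.0
```

It dropped in and now springs like the seal (3 to 6 N). Pressing home.

```bash
f(){ grep -E 'tcp_pos|wrist|orient'|tr '\n' ' ';echo; }
for i in 1 2 3; do python3 -m handwheel '[[0,0,1,0,0.1],[0,0,2,0,0.1],[0,0,2,0,0.1]]'|f;done; python3 tilt.py
```

```text
tcp_pos: [0.5382, 0.0145, 0.1203] orientation: [0.0, -0.108, 0.994, -0.0] wrist_force: [-1.2, -0.4, 7.7] 
tcp_pos: [0.538, 0.0145, 0.1196] orientation: [0.0, -0.108, 0.994, -0.0] wrist_force: [-7.3, -0.2, 16.7] 
tcp_pos: [0.5371, 0.0142, 0.1179] orientation: [-0.0, -0.108, 0.994, -0.001] wrist_force: [-9.6, -1.4, 20.9] 
slope deg along tool x,y [0.58 0.02] z at centre 0.1073 17060
plan [ 2.7 -0.6 -0.1] turn -0.001 | yaw now -167.6 pos [0.5371 0.0142 0.1179] j6 -0.34 gap 0.0144 F [-9.7 -1.1 19.8] grip 63.5 t 38.9
```

Level and home. Now twisting clockwise about the pot's axis, about 2.5 mm along tool x from the TCP.

```bash
f(){ grep -E 'tcp_pos|wrist|orient|grip|gap'|tr '\n' ' ';echo; }
python3 -m handwheel '[[1,0,0,0,0.1],[1,0,0,0,0.1],[1,-0.3,0,0.13,0.1],[1,-0.6,0,0.26,0.1],[1.2,-1,0,0.4,0.1],[1.2,-1,0,0.4,0.1]]'|f
python3 tilt.py
```

```text
tcp_pos: [0.5383, 0.0142, 0.1177] orientation: [0.002, 0.092, 0.996, 0.001] wrist_force: [-3.1, 2.9, 14.3] finger_gap: 0.0145 grip_force: 62.6 
slope deg along tool x,y [0.25 0.14] z at centre 0.1071 16555
plan [ 3.5 -1.8 -0.4] turn -0.401 | yaw now 169.5 pos [0.5383 0.0141 0.1177] j6 0.06 gap 0.0143 F [-1.7  3.6 13.4] grip 62.6 t 39.5
```

```bash
f(){ grep -E 'tcp_pos|wrist|orient|grip|gap'|tr '\n' ' ';echo; }
python3 -m handwheel '[[0.1,-0.5,0,0.13,0.1],[0.3,-0.9,0,0.26,0.1],[0.5,-1.3,0,0.4,0.1],[0.6,-1.6,0,0.5,0.1],[0.7,-1.8,0,0.6,0.1],[0.7,-1.8,0,0.6,0.1]]'|f
python3 -m handwheel '[[0.1,-0.4,0,0.13,0.1],[0.3,-0.8,0,0.26,0.1],[0.4,-1.1,0,0.4,0.1],[0.5,-1.3,0,0.5,0.1],[0.6,-1.5,0,0.57,0.1],[0.6,-1.5,0,0.57,0.1]]'|f
python3 -c "
from h import *
plan(.5345,.013,.118,102.5)"
```

```text
tcp_pos: [0.5382, 0.013, 0.1179] orientation: [0.002, 0.382, 0.924, 0.002] wrist_force: [1.1, 6.2, 12.9] finger_gap: 0.0144 grip_force: 62.5 
tcp_pos: [0.5373, 0.0117, 0.1179] orientation: [0.002, 0.626, 0.78, 0.002] wrist_force: [3.0, 3.4, 12.3] finger_gap: 0.0144 grip_force: 62.4 
plan [ 1.8 -2.5 -0.1] turn -0.0 | yaw now 102.5 pos [0.5373 0.0117 0.1179] j6 1.22 gap 0.0144 F [ 3.   3.4 12.3] grip 62.4 t 40.8
```

```bash
f(){ grep -E 'tcp_pos|wrist|orient|grip|gap|ft'|tr '\n' ' ';echo; }
python3 -m handwheel '[[0,-0.3,0,0.05,0.1],[0,-0.3,0,0.05,0.1],[0,-0.3,-3,0.05,0.1],[0,-0.3,-3,0.05,0.1]]'|f
python3 -m handwheel '[[0,0,0,0,0.3],[0,0,0,0,0.6],[0,0,0,0,0.6],[0,0,0,0,0.6],[0,0,-50,0,0.6],[0,0,-100,0,0.6],[0,0,-130,0,0.6],[0,0,-130,0,0.6]]'|f
python3 - <<'E'
from h import *
c=snap('wrist','w9.png')
P=cloud(c);hsv=cv2.cvtColor(c['color'],cv2.COLOR_BGR2HSV)
m=((hsv>=(20,120,80))&(hsv<=(35,255,255))).all(-1)&(P[...,2]>.128)&(P[...,2]<.15);m[300:]=0
q=P[m];print(len(q),np.median(q,0),cv2.minAreaRect((q[:,:2]*1000).astype(np.float32)))
m=((hsv>=(95,100,40))&(hsv<=(120,255,255))).all(-1)&(P[...,2]>.09)&(P[...,2]<.13);q=P[m]
A=np.c_[q[:,:2]-[.5345,.013],np.ones(len(q))];s=np.linalg.lstsq(A,q[:,2],rcond=None)[0];print(np.degrees(s[:2]),s[2])
cv2.imwrite('pics/c9.png',c['color'][100:400,150:500])
plan(.5345,.013,.118,102.5)
E
```

```text
tcp_pos: [0.5367, 0.0111, 0.1198] orientation: [0.002, 0.645, 0.764, 0.002] wrist_force: [4.1, 1.4, 4.0] finger_gap: 0.0143 grip_force: 61.3 
tcp_pos: [0.5367, 0.0106, 0.2537] orientation: [0.004, 0.645, 0.764, 0.002] wrist_force: [1.2, 0.4, 0.2] finger_gap: 0.0507 grip_force: 0.0 
1732 [0.53481614 0.01493635 0.13580511] ((534.8723754882812, 12.89588737487793), (15.291101455688477, 55.012840270996094), 10.035070419311523)
[ 0.01108219 -0.04579757] 0.10991143513940299
plan [  2.6  -1.2 133. ] turn -0.05 | yaw now 99.6 pos [0.5356 0.0108 0.251 ] j6 1.27 gap 0.0514 F [-0.1 -0.2 -0.5] grip 0.0 t 42.0
```

View pics/c9.png

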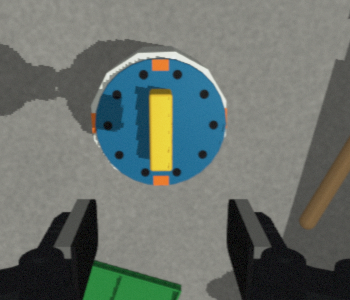

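Locked: the bar sits at 100°, a 92° turn, and its top is at its original height. Next is the fan switch: I'll approach with the fingers straddling the ball along fan x.

```bash
python3 -c "
from h import *
c=load('top')
print('teal cap',atz(c,157,317,.19),'red',atz(c,178.5,262.8,.1))
plan(.488,.398,.23,-98)"
python3 -m handwheel '[[0,0,0,-0.15,0.55],[0,0,0,-0.3,0.55],[0,0,0,-0.45,0.55],[0,0,0,-0.6,0.55],[0,0,0,-0.75,0.55],[0,0,0,-0.9,0.55],[0,0,0,-1.05,0.55],[0,0,0,-1.2,0.55]]' |grep orient
python3 -m handwheel '[[0,0,0,-0.15,0.55],[0,0,0,-0.3,0.55],[0,0,0,-0.45,0.55],[0,0,0,-0.6,0.55],[0,0,0,-0.75,0.55],[0,0,0,-0.9,0.55],[0,0,0,-1.05,0.55],[0,0,0,-1.2,0.55]]' |grep orient
python3 -c "
from h import *
plan(.488,.398,.23,-98)"
```

```text
teal cap [0.35288134 0.41122997 0.19      ] red [0.48836064 0.39691197 0.1       ]
plan [389.8  17.8  20.5] turn -2.834 | yaw now 99.6 pos [0.5356 0.0108 0.251 ] j6 1.27 gap 0.0514 F [-0.1 -0.2 -0.5] grip 0.0 t 42.0
orientation: [-0.002, 0.098, 0.995, -0.0]
orientation: [-0.002, -0.481, 0.877, 0.001]
plan [-302.1  246.    16.8] turn -0.428 | yaw now -122.5 pos [0.5331 0.011  0.2465] j6 -1.13 gap 0.0474 F [0.  0.5 0.6] grip 0.0 t 43.6
```

```bash
python3 -m handwheel '[[-38,31,0,-0.1,0.55],[-76,62,0,-0.2,0.55],[-114,93,0,-0.3,0.55],[-152,124,0,-0.43,0.55],[-190,155,0,-0.43,0.55],[-228,186,0,-0.43,0.55],[-266,217,10,-0.43,0.55],[-302,246,16,-0.43,0.55]]' |grep tcp
python3 -m handwheel '[[0,0,0,0,0.55],[0,0,0,0,0.55]]' |grep tcp
python3 - <<'E'
from h import *
c=snap('wrist','w10.png');P=cloud(c);hsv=cv2.cvtColor(c['color'],cv2.COLOR_BGR2HSV)
m=(((hsv[...,0]<6)|(hsv[...,0]>172))&(hsv[...,1]>120)&(hsv[...,2]>60))&(P[...,2]>.06)&(P[...,2]<.12)
v,u=np.nonzero(m);q=P[m];print(len(q),u.mean(),v.mean(),np.median(q,0),q[:,2].max(),cv2.minEnclosingCircle((q[:,:2]*1000).astype(np.float32)))
plan(.488,.398,.075,-98)
E
```

```text
tcp_pos: [0.49, 0.3997, 0.23]
tcp_pos: [0.4901, 0.3985, 0.23]
910 313.1417582417582 233.77912087912088 [0.48755751 0.39817748 0.10198927] 0.10685519774391616 ((489.1351318359375, 400.8923034667969), 13.950678825378418)
plan [ -0.5   2.4 155.9] turn -0.003 | yaw now -98.2 pos [0.4907 0.3975 0.2309] j6 -0.87 gap 0.0471 F [-0.  -0.4 -0.5] grip 0.0 t 44.6
```

View pics/w10.png

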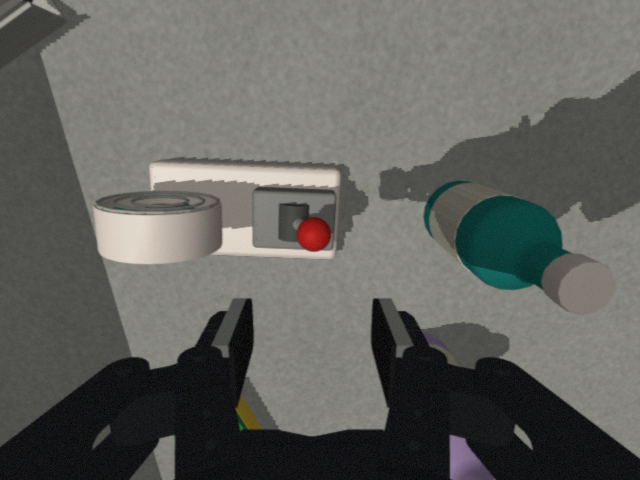

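The ball is at (313,234), and the fan's axis is level in the picture, so the yaw is right. Fan +x is tool −y. The bottle at (510,240) is clear.

```bash
f(){ grep -E 'tcp_pos|wrist'|tr '\n' ' ';echo; }
python3 -m handwheel '[[-1,2,40,0,0.55],[-1,2,80,0,0.55],[-1,2,120,0,0.55],[-1,2,145,0,0.55],[-1,2,155,0,0.55],[-1,2,155,0,0.55]]'|f
python3 -m handwheel '[[0,-8,0,0,0.55],[0,-16,0,0,0.55],[0,-24,0,0,0.55],[0,-32,0,0,0.55],[0,-40,0,0,0.55],[0,-46,0,0,0.55],[0,-46,0,0,0.55]]'|f
for i in 1 2 3; do python3 -m handwheel '[[0,-2,0,0,0.55],[0,-4,0,0,0.55],[0,-4,0,0,0.55]]'|f; done
```

```text
tcp_pos: [0.4893, 0.3974, 0.0765] wrist_force: [0.9, -0.3, -0.5] 
tcp_pos: [0.5247, 0.3946, 0.0792] wrist_force: [-35.5, 4.0, 23.9] 
tcp_pos: [0.5248, 0.3945, 0.0793] wrist_force: [-44.1, 5.3, 29.7] 
tcp_pos: [0.5249, 0.3944, 0.0795] wrist_force: [-54.8, 5.9, 37.1] 
tcp_pos: [0.525, 0.3943, 0.0797] wrist_force: [-64.7, 6.8, 43.2]
```

```bash
f(){ grep -E 'tcp_pos|wrist'|tr '\n' ' ';echo; }
python3 -m handwheel '[[0,6,0,0,0.55],[0,14,0,0,0.55],[0,26,0,0,0.55],[0,26,0,0,0.55]]'|f
python3 - <<'E'
from h import *
c=snap('wrist','w11.png');P=cloud(c);hsv=cv2.cvtColor(c['color'],cv2.COLOR_BGR2HSV)
m=(((hsv[...,0]<6)|(hsv[...,0]>172))&(hsv[...,1]>120)&(hsv[...,2]>40))&(P[...,2]>.06)&(P[...,2]<.13)
q=P[m];print(len(q),len(q) and (np.median(q,0),q[:,2].max()));plan(.488,.398,.075,-98)
E
```

```text
tcp_pos: [0.5211, 0.3954, 0.0782] wrist_force: [0.8, 0.4, 0.1] 
3912 (array([0.51368023, 0.39101116, 0.10377745]), np.float64(0.10887469210038703))
plan [ 2.  34.3  3. ] turn -0.004 | yaw now -98.2 pos [0.5222 0.3951 0.078 ] j6 -0.9 gap 0.0474 F [ 1.8 -0.7 -0.4] grip 0.0 t 47.3
```

View pics/w11.png

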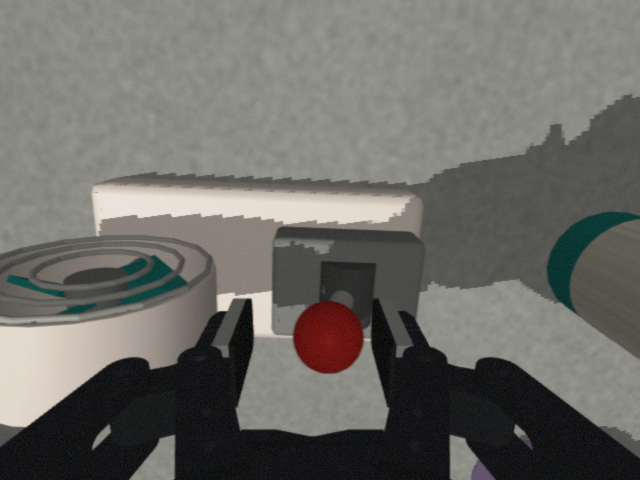

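The far finger's linkage hit the fan head; the ball is only about upright. I backed off. I'll turn the tool 90° with shut fingers and push with the pad's edge.

```bash
python3 -m handwheel '[[0,8,-40,0,0.55],[0,8,-80,0,0.55],[0,8,-130,0,0.55],[0,8,-130,-0.15,0.3],[0,8,-130,-0.3,0],[0,8,-130,-0.45,0],[0,8,-130,-0.6,0],[0,8,-130,-0.75,0]]' |grep -E 'tcp|orient'
python3 -m handwheel '[[0,0,0,-0.15,0],[0,0,0,-0.3,0],[0,0,0,-0.45,0],[0,0,0,-0.6,0],[0,0,0,-0.75,0],[0,0,0,-0.82,0],[0,0,0,-0.82,0]]' |grep -E 'tcp|orient'
python3 - <<'E'
from h import *
c=snap('wrist');P=cloud(c);hsv=cv2.cvtColor(c['color'],cv2.COLOR_BGR2HSV)
m=(((hsv[...,0]<6)|(hsv[...,0]>172))&(hsv[...,1]>120)&(hsv[...,2]>40))&(P[...,2]>.06)&(P[...,2]<.13)
q=P[m];print(len(q),len(q) and (np.median(q,0),q[:,2].max(),cv2.minEnclosingCircle((q[:,:2]*1000).astype(np.float32))));plan(.479,.399,.078,-8)
E
```

```text
tcp_pos: [0.5157, 0.3954, 0.2075]
orientation: [-0.0, 0.887, -0.462, 0.001]
tcp_pos: [0.5154, 0.3955, 0.2074]
orientation: [-0.0, 0.997, -0.073, 0.001]
1107 (array([0.51659277, 0.39572037, 0.10398503]), np.float64(0.10898690212593257), ((510.0445556640625, 394.35760498046875), 17.317014694213867))
plan [-36.4   1.9 129.4] turn -0.008 | yaw now -8.5 pos [0.5151 0.3955 0.2074] j6 -2.46 gap 0.0002 F [ 0.3  0.6 -0.3] grip 0.0 t 48.9
```

```bash
f(){ grep -E 'tcp_pos|wrist'|tr '\n' ' ';echo; }
python3 -m handwheel '[[-36,2,0,0,0],[-36,2,40,0,0],[-36,2,80,0,0],[-36,2,115,0,0],[-36,2,129,0,0],[-36,2,129,0,0]]'|f
python3 -m handwheel '[[6,0,0,0,0],[12,0,0,0,0],[18,0,0,0,0],[18,0,0,0,0]]'|f
for i in 1 2; do python3 -m handwheel '[[2,0,0,0,0],[5,0,0,0,0],[5,0,0,0,0]]'|f; done
```

```text
tcp_pos: [0.4765, 0.3977, 0.0756] wrist_force: [-0.5, 0.1, -0.1] 
tcp_pos: [0.4973, 0.3968, 0.08] wrist_force: [-0.0, -0.1, 0.2] 
tcp_pos: [0.5007, 0.3959, 0.0789] wrist_force: [1.0, -1.0, -0.2] 
tcp_pos: [0.5027, 0.3955, 0.0785] wrist_force: [-7.3, 1.6, 2.7]
```

```bash
f(){ grep -E 'tcp_pos|wrist'|tr '\n' ' ';echo; }
python3 -m handwheel '[[2,0,0,0,0],[2,0,0,0,0]]'|f
python3 -m handwheel '[[-10,0,0,0,0],[-25,0,-30,0,0],[-25,0,-80,0,0],[-25,0,-130,0,0],[-25,0,-150,0,0],[-25,0,-150,0,0]]'|f
python3 - <<'E'
from h import *
c=snap('wrist','w12.png');P=cloud(c);hsv=cv2.cvtColor(c['color'],cv2.COLOR_BGR2HSV)
m=(((hsv[...,0]<6)|(hsv[...,0]>172))&(hsv[...,1]>120)&(hsv[...,2]>40))&(P[...,2]>.06)&(P[...,2]<.13)
q=P[m];print(len(q),len(q) and (np.median(q,0),q[:,2].max(),cv2.minEnclosingCircle((q[:,:2]*1000).astype(np.float32))))
t=snap('top','top12.png')
E
```

```text
tcp_pos: [0.5029, 0.3954, 0.0784] wrist_force: [-11.3, 2.2, 6.8] 
tcp_pos: [0.4848, 0.3997, 0.2337] wrist_force: [-0.3, 0.3, 0.3] 
966 (array([0.52608552, 0.39377121, 0.09974471]), np.float64(0.10440786268459995), ((523.00146484375, 393.552734375), 14.881474494934082))
```

View pics/w12.png

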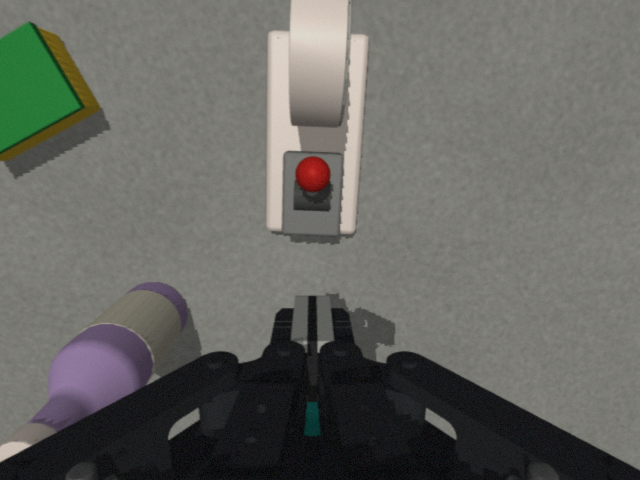

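Lever now leans to fan +x (ball at (313,174)). Checking its position, the head contact and the bystanders.

```bash
python3 - <<'E'
from h import *
c=load('wrist');print(atz(c,313,174,.089),'expected on', [.489+.0437,.398-.006])
P=cloud(c);B=P[150:236,284:342].reshape(-1,3);b=B[(B[:,2]>.049)&(B[:,2]<.057)];print('grey block centre=pivot',cv2.minAreaRect((b[:,:2]*1000).astype(np.float32)))
a=cv2.imread('pics/top0.png');t=cv2.imread('pics/top12.png')
d=(cv2.absdiff(a,t).max(-1)>40).astype(np.uint8);n,l,s,ce=cv2.connectedComponentsWithStats(d)
print([(x.tolist()) for x in s[1:] if x[4]>25])
E
```

```text
[0.52477283 0.3935213  0.089     ] expected on [0.5327, 0.392]
grey block centre=pivot ((504.04168701171875, 397.06695556640625), (47.681373596191406, 70.27262878417969), 80.62913513183594)
[[45, 183, 140, 102, 4252], [0, 187, 37, 111, 2694], [334, 228, 14, 23, 42], [411, 237, 14, 16, 139], [317, 241, 10, 10, 37], [434, 241, 13, 14, 143], [309, 242, 11, 22, 48], [454, 242, 15, 16, 151], [177, 244, 12, 10, 83], [403, 259, 15, 16, 141], [100, 284, 13, 10, 53], [85, 291, 43, 44, 569], [131, 301, 140, 179, 7007], [147, 311, 12, 12, 111], [288, 364, 48, 12, 261], [285, 366, 194, 114, 8038], [45, 370, 42, 91, 414], [121, 376, 6, 9, 28], [131, 384, 8, 12, 28], [560, 385, 80, 57, 2511], [126, 396, 19, 23, 129], [507, 411, 133, 69, 3661], [336, 430, 45, 50, 913], [304, 437, 27, 36, 477], [586, 466, 54, 14, 83]]
```

View pics/top12.png

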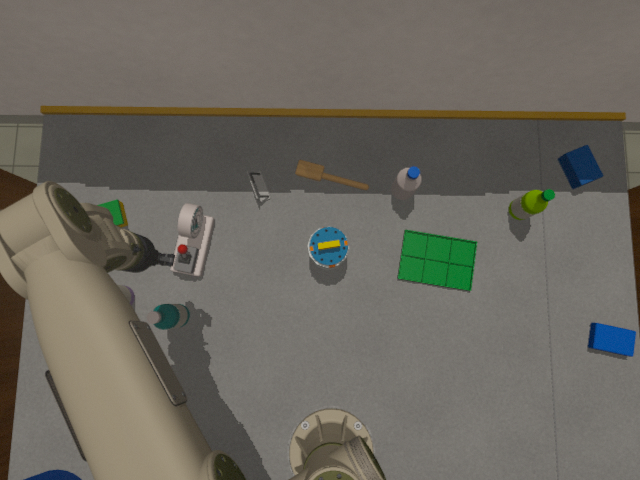

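```bash
python3 - <<'E'
from h import *
c=load('top')
for f in('pics/top0.png','pics/top12.png'):
    h=cv2.cvtColor(cv2.imread(f),cv2.COLOR_BGR2HSV)[235:285,160:205]
    m=((h[...,0]<6)|(h[...,0]>172))&(h[...,1]>120)&(h[...,2]>60)
    v,u=np.nonzero(m);print(len(u),u.mean()+160,v.mean()+235,u.min()+160,u.max()+160,v.min()+235,v.max()+235,atz(c,u.mean()+160,v.mean()+235,.089))
plan(.488,.398,.1,-8)
E
```

```text
74 178.5 262.8378378378378 174 183 259 267 [0.48922919 0.40045424 0.089     ]
70 182.05714285714285 248.95714285714286 178 186 245 253 [0.52566461 0.39313635 0.089     ]
plan [  5.   -0.2 128.8] turn -0.005 | yaw now -8.3 pos [0.4829 0.3985 0.2288] j6 -2.43 gap 0.0001 F [-0.7 -0.2 -0.3] grip 0.0 t 51.4
```

The ball travelled about 37 mm where 43 mm is expected, so it may not be fully over. I'll push again at the ball's equator.

```bash
f(){ grep -E 'tcp_pos|wrist'|tr '\n' ' ';echo; }
python3 -m handwheel '[[0,0,40,0,0],[0,0,80,0,0],[0,0,120,0,0],[0,0,142,0,0],[0,0,142,0,0],[10,0,142,0,0],[16,0,142,0,0],[16,0,142,0,0]]'|f
for i in 1 2 3 4 5; do python3 -m handwheel '[[1,0,0,0,0],[2,0,0,0,0],[2,0,0,0,0]]'|f; done
```

```text
tcp_pos: [0.5009, 0.3967, 0.0885] wrist_force: [-0.2, 0.5, 0.2] 
tcp_pos: [0.5005, 0.396, 0.0872] wrist_force: [0.2, -0.2, 0.4] 
tcp_pos: [0.5023, 0.3956, 0.0868] wrist_force: [0.4, 0.2, 0.7] 
tcp_pos: [0.5028, 0.3955, 0.0866] wrist_force: [-5.5, 0.1, 2.7] 
tcp_pos: [0.503, 0.3954, 0.0866] wrist_force: [-10.7, 2.0, 5.3] 
tcp_pos: [0.5032, 0.3954, 0.0866] wrist_force: [-14.5, 2.1, 8.4]
```

```bash
python3 - <<'E'
from h import *
s=sensors.get_state();print(s['tcp_pos'],s['wrist_force'],s['ft_torque'],s['orientation'])
c=snap('wrist');s2=snap('side')
cv2.imwrite('pics/x.png',np.hstack([cv2.resize(c['color'],(400,300)),cv2.resize(s2['color'][100:220,210:370],(400,300),interpolation=cv2.INTER_CUBIC)]))
E
```

```text
[0.50318489 0.39540731 0.08655574] [-14.51270147   2.13514656   8.44239694] [0.5708578  2.82121883 0.02030765] [-1.42629076e-04  9.97475978e-01 -7.08666706e-02 -4.42354363e-03]
```

View pics/x.png

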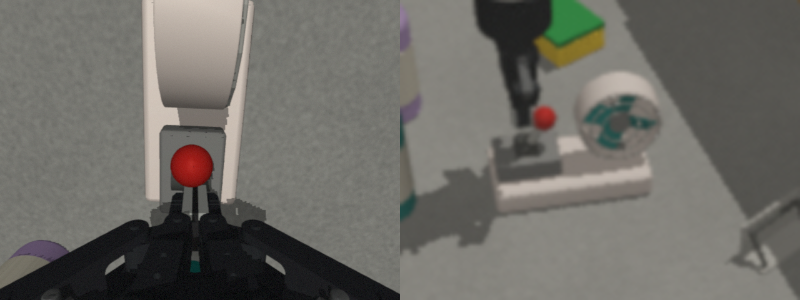

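The side view shows the fingertip against only the ball. Force builds with no travel at the same place at two heights, so the lever is on its end stop. Retreating and handing in.

```bash
python3 -m handwheel '[[-12,0,0,0,0],[-28,0,0,0,0],[-28,0,-50,0,0],[-28,0,-100,0,0],[-28,0,-150,0,0],[-28,0,-150,0,0],[-28,0,-150,0,0]]'|grep -E 'tcp|wrist'
python3 - <<'E'
from h import *
t=snap('top')
h=cv2.cvtColor(t['color'],cv2.COLOR_BGR2HSV)[235:285,160:205]
m=((h[...,0]<6)|(h[...,0]>172))&(h[...,1]>120)&(h[...,2]>60)
v,u=np.nonzero(m);print(atz(t,u.mean()+160,v.mean()+235,.089))
print(workorder.hand_in())
E
```

```text
tcp_pos: [0.4818, 0.3993, 0.2388]
wrist_force: [-0.6, -0.4, -0.6]
[0.52581945 0.39306676 0.089     ]
the job is handed in; nothing more can be done
None
```

Handed in with the four blocks in the pot, the cap locked and the toggle against its on-side stop; two doubts remain: the ball moved about 37 mm where I expected 43 mm, and my first toggle try hit the fan head with up to about 78 N at the wrist, so the 40 N limit may be broken if that counts as gripper-body contact.

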